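# Pack the sauce caddy and latch the meal carrier

## Task

Stand every sauce pot upright in a bay of its own in the caddy, carry the caddy level and set it down inside the open meal carrier. Then close the lid, hook the loop of the draw latch over the keeper on the carrier's front, and snap the lever down flat over centre so that the spring loop is drawn tight. Leave the timer and the thermometer where they are.

Things in the scene. Friction and masses are not known exactly. Their poses are not given: they have to be found in the camera images.
- carrier: blue meal carrier, open-topped box 150 x 150 mm, 108 mm high, fixed on the counter between the two baking trays (tray walls 75 mm high). Origin: centre of its underside; +x points to the lid's hinge (away from the robot), -x to the front with the keeper, z up
- carrier_in (a point): centre of the carrier's inner floor, 6 mm above its underside; axes as the carrier's. Cavity 138 x 138 mm, 102 mm deep, walls 6 mm
- caddy: aluminium caddy, 122 x 122 mm, walls 28 mm high, 3 mm thick, floor 3 mm, 0.24 to 0.39 kg empty, loose in the left baking tray (whose floor is at z = 2 mm). Origin: centre of its underside, z up. Cross walls (25 mm high) at its x = 0 and y = 0 make four bays 57 mm square, centred at x = +-30, y = +-30 mm. A post in the middle carries a black grip
- caddy_grip (a point): centre of the caddy's black grip, 82 mm above its underside: a block 30 mm along the caddy's x, 14 mm along its y, 20 mm high (72 to 92 mm); pinch it firmly across y from above; pots in opposite bays balance best. Axes as the caddy's
- lid (a joint): lid angle, rad: 0 closed, about 1.6 standing open, limit 1.75. A slab 10 mm thick, 158 mm from hinge to front edge, 184 mm wide (along the carrier's y); closed, it lies on the rim (z = 108 mm) and its top is at 118 mm. A stiff hinge (0.5 N m) holds it at any angle: push on its outer face until it is shut. The latch takes up the middle 40 mm of its width
- lid_hinge (a point): middle of the lid's hinge axis, which runs along the carrier's y, at x = +80 mm, z = 108 mm in the carrier's frame
- lid_edge (a point): middle of the outer (upper) edge of the lid's front, 158 mm from the hinge axis
- lever (a joint): latch lever angle, rad: 0 = flat on the closed lid and pointing to the hinge (snapped); 1.57 = square to the lid; up to 2.2 = leaning over to the front, towards the keeper. Friction (0.06 N m) holds it where it is left. Steel handle 22 mm wide, 5 mm thick, 65 mm long from its pivot
- lever_pivot (a point): middle of the lever's pivot, on the lid, its axis along the carrier's y; with the lid closed it is at x = -54 mm, z = 130 mm in the carrier's frame (24 mm behind the lid's front edge, 12 mm above its top)
- lever_tip (a point): middle of the end of the lever's handle, 65 mm from the pivot
- loop (a joint): angle of the latch's loop to the lever, rad. With the lid closed, lever + loop = 0: loop level, pointing to the front; -1.57: straight up. A frame of 6 mm steel wire, 38 mm wide over all, pinned to the lever 20 mm from its pivot, 63 mm from pin to cross bar. Light friction (0.02 N m); the lever follows when the loop is pulled. At the start it stands up off the lid or leans back to the lever
- loop_bar (a point): middle of the loop's cross bar (6 mm thick, along the carrier's y)
- keeper (a point): where the middle of the cross bar lies when hooked: in front (-x) of the keeper's post and under its lip, 99 mm in front of the carrier's centre, 116 mm above its underside; axes as the carrier's. The lip is 22 mm wide, ends 3.5 mm in front of this point, and lies 5 to 10 mm above it; a bracket 30 mm wide (top 12 mm below this point) reaches 19 mm in front of it
- draw (a joint): stretch of the spring loop, m: 0 slack, about 0.003 hooked and snapped (12 N per mm). The bar must come down 8 mm or more in front of the keeper point, with the lever at 1.6 rad or more, then back against the post under the lip (lever about 1.4). Pressing the lever down takes 2 to 5 N at the handle's end and goes over centre shortly before it is flat
- timer: kitchen timer, round, 66 mm wide, 39 mm high, near the counter's front edge; to be left alone; origin at the centre of its underside
- thermometer: probe thermometer, 216 x 34 x 20 mm, lying along the counter's front edge before the pots; to be left alone; origin at the centre of its underside
- pot_1: lidded white sauce pot, a straight cylinder 36 mm across and 60 mm high, 50 g, half full (bottom-heavy), loose on the counter in front of the left tray (may be absent); origin at the centre of its underside
- pot_2: lidded white sauce pot, a straight cylinder 36 mm across and 60 mm high, 50 g, half full (bottom-heavy), loose on the counter in front of the left tray (may be absent); origin at the centre of its underside
- pot_3: lidded white sauce pot, a straight cylinder 36 mm across and 60 mm high, 50 g, half full (bottom-heavy), loose on the counter in front of the left tray (may be absent); origin at the centre of its underside
- pot_4: lidded white sauce pot, a straight cylinder 36 mm across and 60 mm high, 50 g, half full (bottom-heavy), loose on the counter in front of the left tray (may be absent); origin at the centre of its underside
There are look-alikes about, which are no part of the job. What is shaped like the pot_1 but brown or green is not meant. Leave any yellow look-alike of the pot_4 alone.

How it is judged (in metres and radians):
On the way, in this order (a step that is already met when the one before it is completed fails the run):
1. all pots stand upright in the caddy (x of pot_1 in the frame of caddy between -0.045 and 0.045 m and y of pot_1 in the frame of caddy between -0.045 and 0.045 m and z of pot_1 in the frame of caddy between -0.002 and 0.015 m and angle between each of pot_1, pot_2, pot_3, pot_4's own z axis and vertical below 0.25 rad and x of pot_2 in the frame of caddy between -0.045 and 0.045 m and y of pot_2 in the frame of caddy between -0.045 and 0.045 m and z of pot_2 in the frame of caddy between -0.002 and 0.015 m and x of pot_3 in the frame of caddy between -0.045 and 0.045 m and y of pot_3 in the frame of caddy between -0.045 and 0.045 m and z of pot_3 in the frame of caddy between -0.002 and 0.015 m and x of pot_4 in the frame of caddy between -0.045 and 0.045 m and y of pot_4 in the frame of caddy between -0.045 and 0.045 m and z of pot_4 in the frame of caddy between -0.002 and 0.015 m), for 0.2 s.
2. the caddy stands on the carrier's floor (x of caddy in the frame of carrier_in between -0.014 and 0.014 m and y of caddy in the frame of carrier_in between -0.014 and 0.014 m and z of caddy in the frame of carrier_in between -0.004 and 0.008 m and angle between caddy's own z axis and vertical below 0.1 rad), for 0.2 s.
3. the lid is closed (value of joint lid below 0.05 rad), for 0.2 s.
4. the loop's bar lies in front of the keeper's post, below its lip (value of joint lid below 0.05 rad and x of loop_bar in the frame of keeper between -0.022 and 0.004 m and z of loop_bar in the frame of keeper below 0.003 m), for 0.2 s.
5. the lever is snapped flat and the loop drawn tight (value of joint lever below 0.12 rad and value of joint draw above 0.0015 m and x of loop_bar in the frame of keeper between -0.022 and 0.004 m and z of loop_bar in the frame of keeper below 0.003 m), for 0.2 s.
At the end, for the whole second after the job is handed in: Every pot upright (0.25 rad) on the caddy's floor within 45 mm of its centre in x and y; caddy on the carrier's floor, within 14 mm of its centre, level; lid under 0.05 rad; bar hooked on the keeper, lever under 0.12 rad, loop stretched over 1.5 mm (all of step 1 and all of step 2 and all of step 5 and value of joint lid below 0.05 rad); the robot touches nothing.
It fails at once if the caddy is tilted by more than 0.35 rad (angle between caddy's own z axis and vertical above 0.35 rad).
It fails at once if the timer is shifted by more than 30 mm (distance of timer from where it was at the start of the episode above 0.03 m).
It fails at once if the thermometer is shifted by more than 30 mm (distance of thermometer from where it was at the start of the episode above 0.03 m).
Of pot_1, pot_2, pot_3, pot_4 only 2 to 4 are there at a start; the rules pass over those that are not, and their reading is None.
At some moment in a run one of pot_1, pot_2, pot_3, pot_4 may be knocked a few centimetres aside while the robot is not near it.
It also fails if it takes over 200 s, if anything falls off the work surface, if the arm or the gripper's body presses on something with over 40 N, if the wrist force passes 120 N, or if a joint passes its speed limit or range.

## Robot

A 6-joint arm with a two-finger parallel gripper is mounted at the origin on a cart in front of the work surface, level with it; the furniture and walls round the work are solid. World frame = base frame: x ahead of the robot, y to its left, z up, the work surface at z = 0. Lengths are in mm, angles in rad, forces in N, time in s.
With the tool pointing down it reaches from about 275 to 750 mm from the base axis. Payload 10.2 kg.
Tool frame: the origin (TCP) lies midway between the tips of the shut fingers; the grasp point (between the pads) lies 19 mm behind it (ctrl.hold_point_z is the distance from the TCP to the grasp point, in mm); z points along the fingers, y is the direction in which the jaws open and shut (so a half turn about z gives the same grasp; the last joint's range is limited). The gripper opens to 85 mm and grips with 20 to 120 N. Pads are 22 mm wide; open, the fingers measure 114 mm over their backs; the gripper's body (76 mm by 85 mm) begins 54 mm behind the grasp point. The pads swing forward as they close: fully open they stand 13 mm farther back than shut.
Start: joints at [0.998, 0.313, 1.498, -0, 1.331, -0.223], TCP at [179.936, 493.208, 231.294] pointing down, gripper open.
Joint ranges: [-2.94, 2.94], [-0.97, 2.17], [0.19, 2.56], [-1.23, 4.37], [0.02, 3.11], [-2.88, 2.88]. Speed limits (rad/s): [2.39, 2.39, 3.01, 3.14, 3.14, 3.14].

## Interface

Orientations are given as a unit quaternion [w, x, y, z].
In Python, from rig import ctrl, capture, get_calibration, ticket, search_frame, outline_of gives the robot as it stands. The module is installed in compiled form; this text tells all that it offers.
- The arm moves only by the tool servo_tool, never from a script. Its argument "motion" is a list of rows, each an object with "dr": the turn, a rotation vector about the tool's x, y, z in units of 10 degrees (1.0 is 10 degrees), a list of three; "delta_pos": the shift along the tool's x, y, z in units of 50 mm (1.0 is 50 mm), a list of three; "hand": the opening, from 0 (shut) to 1 (fully open). In form: [{"dr": [ax, ay, az], "delta_pos": [x, y, z], "hand": hand}, ...]. A call has 1 to 20 rows; each row shifts and turns the pose as measured when the row begins, along the tool's axes as they then stand; what a row does not reach is not made up. A row lasts 1/8 s, in which the tool goes at most 62.5 mm and 10.7 degrees, less where a joint would pass 70% of its speed; a pose out of reach is approached as far as the arm can. A call is refused whole if a number of a shift passes 1 or a number of a turn 1, either way. A call with a gripper value outside its range is refused whole. The fingers move at their own pace and stop on an object; "squeeze" is the grip in N (left out, the last holds). Time passes only in rows, so rows that do not move let the fingers close. It gives the time, the measured TCP pose, the force and the opening at its end, in the units of the state.
- ctrl.sense(): the state, without advancing time (a new reading comes with each control period).
- capture(name): name is "side" or "top"; returns (picture, depth): 480x640x3 uint8, red, green, blue; 480x640 float32, mm along the optical axis (not along the pixel's ray), 0 where there is no reading.
- get_calibration(name): a dict with "camera_matrix" (3x3 intrinsics, pixels), "T" (4x4, takes a point from camera to world coordinates). Camera axes: x right, y down, z forward; pixel columns grow to the right and rows downward; lengths in mm; the calibration is good to about 2 mm. A picture is of the moment at which its call begins. get_calibration takes no time and is no camera call.
- ticket.finish_job(): hands the job in, once; it reports no verdict.
Trained networks look in the newest picture that a camera, given by its name, has taken for a name from the list of things; names that differ only in an ending like _2 or _b are one class to them, and where a whole thing is asked for, a point or a joint stands for the part that bears it (a point fixed in the world has none). Each returns a list of dicts, best first, with "score" (0 to 1); they miss things now and then, are a little off and sometimes report something else, mostly with a low value. They report only what shows in the picture. A call takes as long as a camera call. They do not tell look-alikes from the thing itself.
- search_frame(camera, label): "bbox" ([left, top, right, bottom] in pixels, round what is visible of it).
- outline_of(camera, label): "pixels" (480x640 bool, what is visible of it) and "bbox" ([left, top, right, bottom] in pixels, round what is visible of it).
The state is a dict: "time_s": time; "joints": joint angles; "dq": joint speeds; "tau": joint torques, N m; "eef_pos": TCP position; "ee_rot": TCP orientation; "force": force on the tool from outside, world axes, zero at the start; "wrist_torque": the same for the moment, N m; "grip_width": opening from 0.0 (shut) to 1.0 (fully open).
Only numpy, scipy, OpenCV 4.12 (cv2) and the standard library are available. Lean on these libraries where they do the work, as an engineer would, in place of code of your own. Each camera call takes 0.05 s, during which the arm holds its last target.

## Working session

There is one attempt and no reset: what is moved stays moved. The work goes in short steps, Python scripts to look and compute and a tool call to move; the robot and the scene stay as the last step left them, time stands still between calls to the robot, and variables do not carry over. Pictures are saved under pics/ and viewed, and the job is handed in when it is done.

Besides the shell and the picture viewer there is one more tool, called after ">>>" as name(argument=value, ...) on one line, values as JSON. servo_tool: Moves the arm, as the interface text tells. Its arguments: {"type":"object","properties":{"motion":{"type":"array"},"squeeze":{"type":"number"}},"required":["motion"]}

```bash
mkdir -p pics; cat > h.py <<'E'
import numpy as np, cv2
from rig import ctrl, capture, get_calibration, ticket, search_frame, outline_of
def cal(n):
    c=get_calibration(n); return np.array(c["camera_matrix"]),np.array(c["T"])
def snap(n,f=None):
    p,d=capture(n)
    if f: cv2.imwrite("pics/"+f,cv2.cvtColor(p,cv2.COLOR_RGB2BGR))
    return p,d
def cloud(n,d):
    K,T=cal(n)
    v,u=np.mgrid[0:480,0:640]
    P=np.stack([(u-K[0,2])*d/K[0,0],(v-K[1,2])*d/K[1,1],d],-1)
    W=P@T[:3,:3].T+T[:3,3]
    W[d<=0]=np.nan
    return W
def proj(n,pts):
    K,T=cal(n); pts=np.atleast_2d(pts)
    c=(pts-T[:3,3])@T[:3,:3]
    return np.stack([K[0,0]*c[:,0]/c[:,2]+K[0,2],K[1,1]*c[:,1]/c[:,2]+K[1,2]],-1)
def R():
    from scipy.spatial.transform import Rotation
    q=ctrl.sense()["ee_rot"]; return Rotation.from_quat([q[1],q[2],q[3],q[0]]).as_matrix()
def go(target,yaw=None):
    """print tool delta (units 50mm) to reach target TCP world"""
    s=ctrl.sense(); r=R(); e=r.T@(np.array(target)-np.array(s["eef_pos"]))
    print("delta mm tool",e.round(1),"units",(e/50).round(2))
    return e
E
python3 - <<'E'
from h import *
s=ctrl.sense(); print({k:np.round(v,3) for k,v in s.items()}); print(R().round(3), ctrl.hold_point_z)
for n in("top","side"):
    p,d=snap(n,n+"0.png"); np.save(n+"0.npy",d); K,T=cal(n); print(n,K.round(1),T.round(3))
E
```

```text
{'time_s': np.float64(0.0), 'joints': array([ 0.998,  0.313,  1.498, -0.   ,  1.331, -0.223]), 'dq': array([-0.   ,  0.001, -0.001, -0.001,  0.001,  0.   ]), 'tau': array([ 0.0000e+00, -4.1227e+01, -2.5974e+01, -0.0000e+00,  4.0000e-03,
        0.0000e+00]), 'eef_pos': array([179.775, 492.976, 230.704]), 'ee_rot': array([-0.   ,  0.174,  0.985, -0.001]), 'force': array([ 0.467,  0.497, -0.501]), 'wrist_torque': array([ 0.023, -0.043,  0.014]), 'grip_width': np.float64(0.995)}
[[-0.939  0.343 -0.001]
 [ 0.343  0.939 -0.001]
 [ 0.    -0.001 -1.   ]] 18.700000000000003
top [[471.2   0.  322.6]
 [  0.  471.2 240.3]
 [  0.    0.    1. ]] [[-1.600000e-02 -9.820000e-01  1.900000e-01  3.571350e+02]
 [-1.000000e+00  1.100000e-02 -2.600000e-02  1.250880e+02]
 [ 2.400000e-02 -1.900000e-01 -9.810000e-01  1.090459e+03]
 [ 0.000000e+00  0.000000e+00  0.000000e+00  1.000000e+00]]
side [[575.3   0.  327.1]
 [  0.  575.3 239.5]
 [  0.    0.    1. ]] [[ 9.73000e-01 -9.80000e-02  2.09000e-01  3.22587e+02]
 [-2.30000e-01 -3.78000e-01  8.97000e-01 -8.00150e+02]
 [-9.00000e-03 -9.21000e-01 -3.90000e-01  5.17437e+02]
 [ 0.00000e+00  0.00000e+00  0.00000e+00  1.00000e+00]]
```

View pics/top0.png

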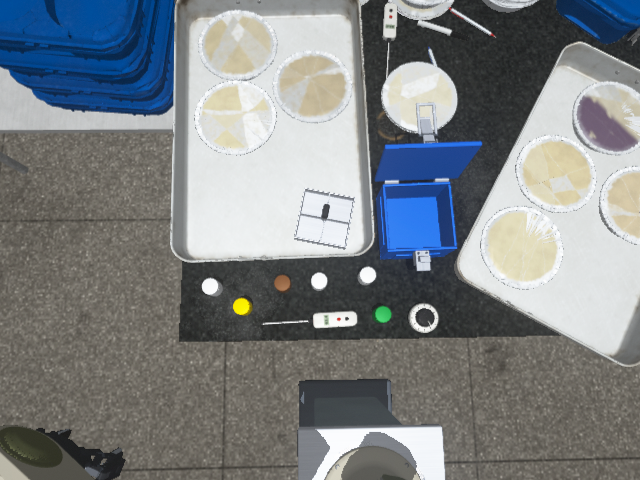

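View pics/side0.png

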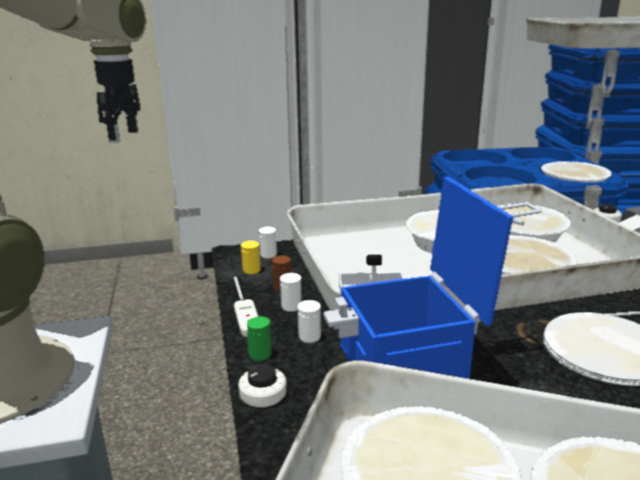

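The top view shows three white pots at (211,286), (319,281) and (368,275), with yellow, brown and green decoys between them. The caddy is at (325,218), the open carrier at (417,217) and the timer at (424,318). Next I'll measure positions.

```bash
python3 - <<'E'
from h import *
np.set_printoptions(suppress=True)
p,d=snap("top"); ps,ds=snap("side")
W=cloud("top",d); Ws=cloud("side",ds)
def stats(o,W):
    m=o["pixels"]; Q=W[m]; Q=Q[~np.isnan(Q[:,0])]
    return np.percentile(Q,[2,50,98],axis=0).round(0).tolist()
for cam,WW in(("top",W),("side",Ws)):
  for l in("pot_1","caddy","carrier","lid","caddy_grip","lever","loop","timer","thermometer"):
    for o in outline_of(cam,l)[:8]:
        print(cam,l,round(o["score"],2),np.round(o["bbox"]).tolist(),o["pixels"].sum(),stats(o,WW))
# pot tops from depth
for u,v in((211,286),(319,281),(368,275),(242,306),(283,283),(383,314)):
    w=W[v-9:v+10,u-9:u+10].reshape(-1,3); t=w[(w[:,2]>52)&(w[:,2]<70)]
    print((u,v),len(t),t.mean(0).round(1),((t.max(0)+t.min(0))/2).round(1),np.ptp(t,axis=0).round(1))
E
```

```text
top pot_1 0.76 [358.0, 267.0, 377.0, 283.0] 196 [[462.0, -13.0, 31.0], [477.0, 4.0, 60.0], [492.0, 17.0, 65.0]]
top pot_1 0.66 [373.0, 306.0, 392.0, 324.0] 254 [[375.0, -46.0, 13.0], [391.0, -27.0, 61.0], [407.0, -13.0, 65.0]]
top pot_1 0.63 [316.0, 274.0, 328.0, 291.0] 205 [[450.0, 92.0, 40.0], [465.0, 107.0, 60.0], [481.0, 122.0, 64.0]]
top pot_1 0.61 [204.0, 278.0, 222.0, 296.0] 299 [[440.0, 328.0, 2.0], [456.0, 341.0, 60.0], [473.0, 361.0, 64.0]]
top pot_1 0.49 [231.0, 302.0, 253.0, 315.0] 244 [[397.0, 259.0, 13.0], [413.0, 273.0, 60.0], [429.0, 291.0, 65.0]]
top pot_1 0.48 [276.0, 278.0, 289.0, 290.0] 209 [[446.0, 172.0, 33.0], [462.0, 186.0, 60.0], [478.0, 201.0, 65.0]]
top caddy 0.74 [294.0, 187.0, 358.0, 251.0] 2871 [[553.0, 29.0, 2.0], [617.0, 92.0, 7.0], [682.0, 155.0, 92.0]]
top carrier 0.84 [373.0, 103.0, 480.0, 271.0] 9930 [[505.0, -187.0, 4.0], [665.0, -111.0, 104.0], [762.0, -24.0, 266.0]]
top lid 0.8 [377.0, 106.0, 482.0, 180.0] 3976 [[677.0, -193.0, 15.0], [688.0, -105.0, 220.0], [791.0, -17.0, 267.0]]
top caddy_grip 0.58 [290.0, 189.0, 353.0, 250.0] 2741 [[553.0, 30
[... 2965 characters left out ...]
, [412.0, -115.0, 37.0]]
side thermometer 0.97 [238.0, 295.0, 260.0, 336.0] 449 [[366.0, 25.0, 6.0], [377.0, 78.0, 15.0], [397.0, 127.0, 17.0]]
side thermometer 0.38 [240.0, 364.0, 286.0, 409.0] 1586 [[353.0, -161.0, 2.0], [382.0, -145.0, 22.0], [413.0, -114.0, 37.0]]
(211, 286) 219 [457.2 344.5  60.7] [457.7 344.5  59. ] [35.3 33.8 14. ]
(319, 281) 211 [466.5 107.8  60.6] [466.6 107.8  60.7] [33.4 33.1 13. ]
(368, 275) 209 [477.7   0.4  60.7] [477.7   0.5  59.4] [35.  35.1 13.6]
(242, 306) 224 [413.2 276.3  60.5] [413.8 276.4  59.3] [34.6 35.1 13.6]
(283, 283) 212 [462.7 188.2  60.4] [462.6 188.1  58.9] [34.6 34.8 13.6]
(383, 314) 220 [391.7 -29.7  60.8] [391.9 -29.9  58.9] [34.4 33.5 13.5]
```

```bash
python3 - <<'E'
from h import *
np.set_printoptions(suppress=True)
d=np.load("top0.npy"); W=cloud("top",d)
p=cv2.imread("pics/top0.png")
m=(W[...,0]>520)&(W[...,0]<700)&(W[...,1]>0)&(W[...,1]<190)
g=m&(W[...,2]>80)&(W[...,2]<100); Q=W[g]
print("grip",len(Q),Q.mean(0).round(1),cv2.minAreaRect(Q[:,:2].astype(np.float32)))
w=m&(W[...,2]>14)&(W[...,2]<36); 
n,lab,st,c=cv2.connectedComponentsWithStats(w.astype(np.uint8))
for i in range(1,n):
  if st[i,4]>40:
    Q=W[lab==i]; print(st[i],Q.mean(0).round(1),cv2.minAreaRect(Q[:,:2].astype(np.float32)))
cv2.imwrite("pics/cad.png",cv2.resize(p[170:350,190:480],None,fx=2.7,fy=2.7,interpolation=cv2.INTER_CUBIC))
# carrier
r=(W[...,2]>104)&(W[...,2]<113)&(W[...,0]>480)&(W[...,0]<720)&(W[...,1]<0)&(W[...,1]>-220)
Q=W[r]; print("rim",len(Q),Q.mean(0).round(1),cv2.minAreaRect(Q[:,:2].astype(np.float32)))
for a,b in((505,560),(560,600),(600,640),(640,665)):
    q=Q[(Q[:,0]>a)&(Q[:,0]<b)]; print(a,len(q),q.min(0).round(1),q.max(0).round(1))
E
```

```text
grip 99 [603.9  84.6  92. ] ((568.787841796875, 66.49040985107422), (135.52197265625, 39.164981842041016), 33.558013916015625)
[294 188  61  61 585] [619.7  91.9  26.5] ((616.7495727539062, 91.47944641113281), (122.09625244140625, 123.02204132080078), 78.13265991210938)
rim 1005 [ 587.1 -109.4  108.1] ((581.5294189453125, -105.73699951171875), (201.1858367919922, 179.47840881347656), 0.25232619047164917)
505 342 [ 506.4 -186.6  104.1] [559.9 -36.  112.9]
560 112 [ 560.2 -185.9  104.3] [599.7 -34.7 112.7]
600 107 [ 600.7 -184.6  104.1] [639.8 -33.6 112.6]
640 75 [ 640.4 -183.3  104. ] [665.  -32.5 112.2]
```

View pics/cad.png

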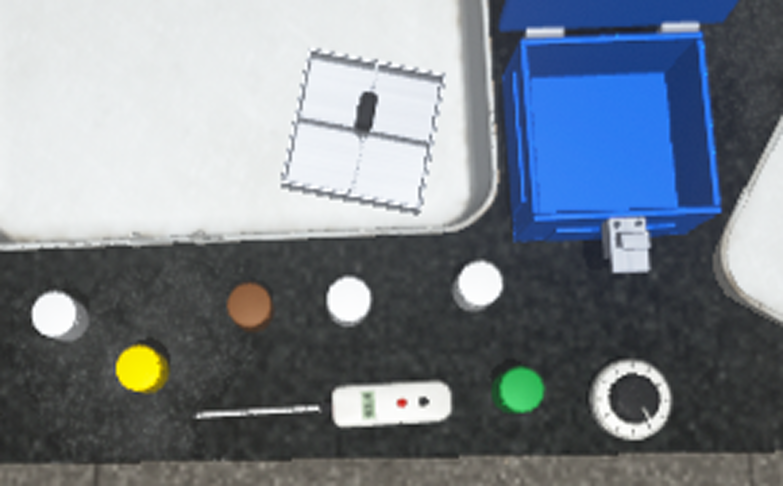

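```bash
cat >> h.py <<'E'
def jaw():
    r=R(); return np.degrees(np.arctan2(r[1,1],r[0,1]))
def status():
    s=ctrl.sense(); r=R()
    print("t",round(float(s["time_s"]),2),"pos",np.round(s["eef_pos"],1),"jaw",round(jaw(),1),"z",r[:,2].round(3),"F",np.round(s["force"],1),"w",round(float(s["grip_width"]),3),"q",np.round(s["joints"],2))
E
python3 - <<'E'
from h import *
np.set_printoptions(suppress=True)
status()
d=np.load("top0.npy"); W=cloud("top",d)
m=(W[...,0]>570)&(W[...,0]<660)&(W[...,1]>50)&(W[...,1]<130)&(W[...,2]>80)
Q=W[m];print("grip",len(Q),Q.mean(0).round(1),cv2.minAreaRect(Q[:,:2].astype(np.float32)))
# carrier rim: edges per column/row, outer/inner fit
z=W[...,2]; r=(np.abs(z-108)<4)&(W[...,0]>490)&(W[...,0]<668)&(W[...,1]<-20)&(W[...,1]>-200)
Q=W[r]
L=Q[(Q[:,1]>-45)&(Q[:,0]>530)]; Rr=Q[(Q[:,1]<-175)&(Q[:,0]>530)]; F=Q[(Q[:,0]<530)&(np.abs(Q[:,1]+110)>25)]
for n,q,a,b in(("L",L,0,1),("R",Rr,0,1),("F",F,1,0)):
    c=np.polyfit(q[:,a],q[:,b],1); print(n,len(q),c.round(4),np.polyval(c,590 if a==0 else -110).round(1),q[:,b].std())
lat=(W[...,0]>660)&(W[...,0]<830)&(W[...,1]>-160)&(W[...,1]<-60)&(W[...,2]>215)
Q=W[lat]; print("latch/lid top",len(Q),Q.min(0),Q.max(0))
k=(W[...,0]>470)&(W[...,0]<525)&(W[...,1]>-150)&(W[...,1]<-70)&(W[...,2]>80)
Q=W[k]; print(np.c_[Q][::4].round(0))
E
```

```text
t 1.1 pos [179.9 493.2 231.3] jaw 70.0 z [-0. -0. -1.] F [-0.7 -0.9  0.2] w 1.0 q [ 1.    0.31  1.5   0.    1.33 -0.22]
grip 87 [615.3  91.7  93.5] ((616.4429931640625, 91.61264038085938), (13.318826675415039, 29.860811233520508), 77.99425506591797)
L 192 [  0.026  -53.1196] -37.8 2.375961545988636
R 185 [   0.0322 -200.3298] -181.3 2.281085067902725
F 129 [ -0.0275 522.8347] 525.9 2.3716849038840855
latch/lid top 1382 [ 685.04994003 -159.99831235  215.22835008] [794.3424802  -60.42341688 269.15446596]
[[ 525. -135.  111.]
 [ 524.  -73.  111.]
 [ 524.  -82.  108.]
 [ 524.  -91.  108.]
 [ 523.  -99.  111.]
 [ 523. -108.  110.]
 [ 523. -117.  108.]
 [ 524. -126.  104.]
 [ 524. -135.  102.]
 [ 524. -144.  103.]
 [ 522.  -72.  108.]
 [ 522.  -81.  104.]
 [ 523.  -90.  100.]
 [ 522.  -98.  103.]
 [ 522. -107.  104.]
 [ 522. -115.  106.]
 [ 522. -123.  106.]
 [ 524. -136.   91.]
 [ 524. -145.   88.]
 [ 522.  -75.   91.]
 [ 522.  -83.   94.]
 [ 523.  -93.   87.]
 [ 520.  -98.  102.]
 [ 519. -106.  107.]
 [ 520. -115.  105.]
 [ 519. -123.  107.]
 [ 522.  -86.   81.]
 [ 517.  -99.  107.]
 [ 5
[... 787 characters left out ...]
 105.]
 [ 498. -112.  105.]
 [ 498. -120.  104.]
 [ 499.  -98.   87.]
 [ 496. -103.  103.]
 [ 497. -112.  102.]
 [ 496. -120.  106.]
 [ 497.  -99.   85.]
 [ 494. -103.  104.]
 [ 494. -112.  104.]
 [ 494. -120.  106.]
 [ 495.  -99.   82.]
 [ 492. -103.  105.]
 [ 492. -112.  101.]
 [ 491. -119.  108.]
 [ 490.  -98.  105.]
 [ 490. -107.  104.]
 [ 490. -115.  105.]
 [ 489. -124.  106.]
 [ 488. -103.  102.]
 [ 488. -111.  104.]
 [ 488. -120.  102.]
 [ 486.  -99.  101.]
 [ 485. -106.  108.]
 [ 485. -115.  106.]
 [ 485. -123.  108.]
 [ 483. -100.  106.]
 [ 483. -108.  107.]
 [ 483. -117.  105.]
 [ 483. -125.  106.]
 [ 481. -102.  106.]
 [ 481. -111.  105.]
 [ 481. -119.  105.]
 [ 480. -102.   98.]]
```

>>> servo_tool(motion=[{"dr": [0,0,-1],"delta_pos": [0,0,0],"hand": 0.78},{"dr": [0,0,-1],"delta_pos": [0,0,0],"hand": 0.78}], squeeze=40)

```text
time_s: 1.35
eef_pos: [180.0, 493.2, 231.3]
ee_rot: [0.0, -0.004, 1.0, 0.0]
force: [-0.1, -0.3, 0.2]
grip_width: 0.78
```

>>> servo_tool(motion=[{"dr": [0,0,0],"delta_pos": [-0.93,-0.5,0.4],"hand": 0.78},{"dr": [0,0,0],"delta_pos": [-0.93,-0.5,0.4],"hand": 0.78},{"dr": [0,0,0],"delta_pos": [-0.93,-0.5,0.4],"hand": 0.78},{"dr": [0,0,0],"delta_pos": [-0.93,-0.5,0.4],"hand": 0.78},{"dr": [0,0,0],"delta_pos": [-0.93,-0.5,0.4],"hand": 0.78},{"dr": [0,0,0],"delta_pos": [-0.93,-0.5,0.4],"hand": 0.78},{"dr": [0,0,0],"delta_pos": [0,0,0],"hand": 0.78}])

```text
time_s: 2.22
eef_pos: [469.5, 342.8, 108.2]
ee_rot: [0.001, -0.007, 1.0, 0.002]
force: [-1.0, 0.8, 0.1]
grip_width: 0.778
```

```bash
python3 - <<'E'
from h import *
status(); go([457.5,344.5,26])
p,d=snap("top","top1.png")
W=cloud("top",d)
for u,v in((211,286),(319,281),(368,275)):
    w=W[v-12:v+13,u-12:u+13].reshape(-1,3); t=w[(w[:,2]>52)&(w[:,2]<66)]
    print((u,v),len(t),t.mean(0).round(1) if len(t) else 0)
E
```

```text
t 2.23 pos [469.5 342.8 108.2] jaw 90.8 z [ 0.002  0.003 -1.   ] F [-1.   0.8  0.1] w 0.778 q [ 0.43  0.55  1.48  0.    1.11 -1.16]
delta mm tool [12.1  1.6 82.2] units [0.24 0.03 1.64]
(211, 286) 0 0
(319, 281) 211 [466.4 107.8  60.5]
(368, 275) 209 [477.8   0.5  60.6]
```

>>> servo_tool(motion=[{"dr": [0,0,0.08],"delta_pos": [0.25,0.03,0],"hand": 0.78},{"dr": [0,0,0],"delta_pos": [0,0,0.3],"hand": 0.78}])

```text
time_s: 2.52
eef_pos: [454.0, 347.0, 95.3]
ee_rot: [0.002, -0.001, 1.0, 0.003]
force: [1.6, 0.8, -0.9]
grip_width: 0.782
```

```bash
python3 - <<'E'
from h import *
status(); go([457.5,344.5,26])
E
```

```text
t 2.52 pos [454.  347.   95.3] jaw 90.1 z [ 0.005  0.006 -1.   ] F [ 1.6  0.8 -0.9] w 0.782 q [ 0.45  0.55  1.53  0.    1.06 -1.13]
delta mm tool [-3.1 -2.9 69.3] units [-0.06 -0.06  1.39]
```

>>> servo_tool(motion=[{"dr": [0,0,0],"delta_pos": [-0.07,-0.06,0.7],"hand": 0.78},{"dr": [0,0,0],"delta_pos": [0,0,0.65],"hand": 0.78},{"dr": [0,0,0],"delta_pos": [0,0,0],"hand": 0.78}])

```text
time_s: 2.9
eef_pos: [454.7, 346.1, 24.8]
ee_rot: [0.002, -0.003, 1.0, 0.003]
force: [-0.3, 0.6, -0.5]
grip_width: 0.782
```

```bash
python3 - <<'E'
from h import *
status(); go([457.5,344.5,26])
E
```

```text
t 2.9 pos [454.7 346.1  24.8] jaw 90.4 z [ 0.004  0.006 -1.   ] F [-0.3  0.6 -0.5] w 0.782 q [ 0.44  0.65  1.57  0.    0.92 -1.14]
delta mm tool [-2.8 -1.6 -1.2] units [-0.06 -0.03 -0.02]
```

Close on the pot, then lift.

>>> servo_tool(motion=[{"dr": [0,0,0],"delta_pos": [-0.06,-0.03,-0.02],"hand": 0.78},{"dr": [0,0,0],"delta_pos": [0,0,0],"hand": 0.3},{"dr": [0,0,0],"delta_pos": [0,0,0],"hand": 0.3},{"dr": [0,0,0],"delta_pos": [0,0,0],"hand": 0.3},{"dr": [0,0,0],"delta_pos": [0,0,0],"hand": 0.3}], squeeze=40)

```text
time_s: 3.52
eef_pos: [458.9, 345.9, 29.8]
ee_rot: [0.005, -0.004, 1.0, 0.004]
force: [0.1, 0.7, -0.6]
grip_width: 0.408
```

```bash
python3 - <<'E'
from h import *
status()
E
```

```text
t 3.52 pos [458.9 345.9  29.8] jaw 90.5 z [ 0.01   0.008 -1.   ] F [ 0.1  0.7 -0.6] w 0.408 q [ 0.44  0.64  1.56  0.    0.92 -1.14]
```

>>> servo_tool(motion=[{"dr": [0,0,0],"delta_pos": [0,0,-0.4],"hand": 0.3},{"dr": [0,0,1],"delta_pos": [0,0,-0.5],"hand": 0.3},{"dr": [0,0,1],"delta_pos": [0,0,-0.5],"hand": 0.3},{"dr": [0,0,1],"delta_pos": [0,0,-0.4],"hand": 0.3},{"dr": [0,0,1],"delta_pos": [0,0,-0.3],"hand": 0.3},{"dr": [0,0,1],"delta_pos": [0,0,-0.2],"hand": 0.3},{"dr": [0,0,1],"delta_pos": [0,0,0],"hand": 0.3},{"dr": [0,0,1],"delta_pos": [0,0,0],"hand": 0.3},{"dr": [0,0,1],"delta_pos": [0,0,0],"hand": 0.3},{"dr": [0,0,1],"delta_pos": [0,0,0],"hand": 0.3},{"dr": [0,0,1],"delta_pos": [0,0,0],"hand": 0.3}])

```text
time_s: 4.9
eef_pos: [457.1, 344.4, 148.4]
ee_rot: [-0.0, 0.782, 0.624, 0.006]
force: [-0.1, -0.1, -0.1]
grip_width: 0.408
```

```bash
cat >> h.py <<'E'
def rotfix(ja):
    """dr (units of 10deg, tool axes) to bring tool to down with jaw angle ja"""
    from scipy.spatial.transform import Rotation as Ro
    a=np.radians(ja); y=np.array([np.cos(a),np.sin(a),0]); z=np.array([0,0,-1.]); x=np.cross(y,z)
    Rt=np.c_[x,y,z]; r=Ro.from_matrix(R().T@Rt).as_rotvec(degrees=True)/10
    print("dr to jaw",ja,":",r.round(2)); return r
E
python3 - <<'E'
from h import *
status(); go([655,116.5,140]); rotfix(-12)
p,d=snap("side","side1.png")
E
```

```text
t 4.9 pos [457.1 344.4 148.4] jaw -12.8 z [ 0.008  0.007 -1.   ] F [-0.1 -0.1 -0.1] w 0.408 q [0.44 0.48 1.47 0.   1.17 0.66]
delta mm tool [-178.4  243.5    8.4] units [-3.57  4.87  0.17]
dr to jaw -12 : [ 0.04 -0.05 -0.08]
```

View pics/side1.png

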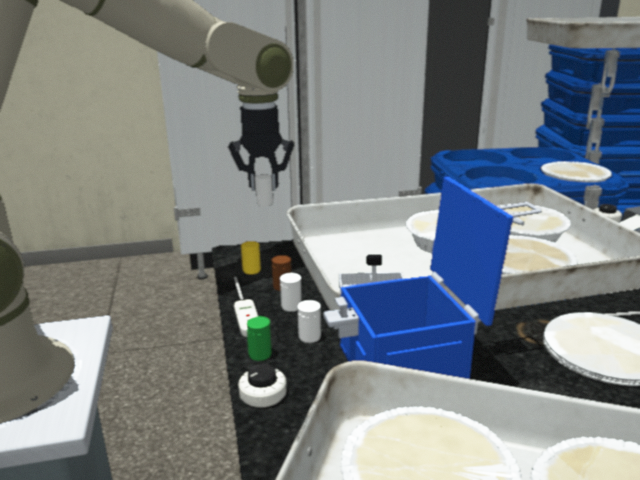

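The pot is held at (264,188). Next, carry it to the caddy.

>>> servo_tool(motion=[{"dr": [0,0,0],"delta_pos": [-0.6,0.81,0],"hand": 0.3},{"dr": [0,0,0],"delta_pos": [-0.6,0.81,0],"hand": 0.3},{"dr": [0,0,0],"delta_pos": [-0.6,0.81,0],"hand": 0.3},{"dr": [0,0,0],"delta_pos": [-0.6,0.81,0],"hand": 0.3},{"dr": [0,0,0],"delta_pos": [-0.6,0.81,0],"hand": 0.3},{"dr": [0,0,0],"delta_pos": [-0.4,0.6,0],"hand": 0.3},{"dr": [0,0,0],"delta_pos": [0,0,0],"hand": 0.3}])

```text
time_s: 5.82
eef_pos: [651.1, 120.3, 147.8]
ee_rot: [-0.001, 0.777, 0.629, 0.005]
force: [-1.1, 0.2, -0.3]
grip_width: 0.409
```

```bash
python3 - <<'E'
from h import *
status(); go([655,116.5,100]); rotfix(-12)
p,d=snap("top","top2.png")
E
```

```text
t 5.83 pos [651.1 120.3 147.8] jaw -12.0 z [ 0.008  0.008 -1.   ] F [-1.1  0.2 -0.3] w 0.409 q [0.   0.68 1.15 0.01 1.3  0.21]
delta mm tool [-3.4  4.3 47.8] units [-0.07  0.09  0.96]
dr to jaw -12 : [ 0.03 -0.05  0.  ]
```

View pics/top2.png

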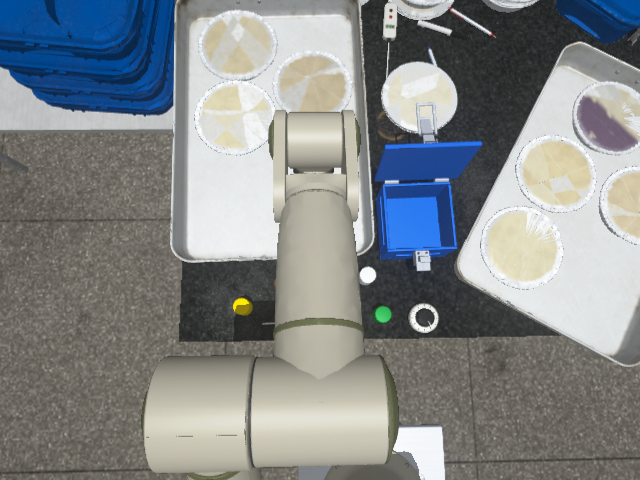

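>>> servo_tool(motion=[{"dr": [0.03,-0.05,0],"delta_pos": [-0.07,0.09,0.3],"hand": 0.3},{"dr": [0,0,0],"delta_pos": [0,0,0.5],"hand": 0.3},{"dr": [0,0,0],"delta_pos": [0,0,0.2],"hand": 0.3}])

```text
time_s: 6.25
eef_pos: [652.8, 119.7, 95.5]
ee_rot: [-0.0, 0.775, 0.632, -0.0]
force: [0.2, 0.1, 0.5]
grip_width: 0.411
```

```bash
python3 - <<'E'
from h import *
status(); go([655,116.5,37]); rotfix(-12)
p,d=snap("side","side2.png")
E
```

```text
t 6.25 pos [652.8 119.7  95.5] jaw -11.6 z [-0.001 -0.    -1.   ] F [0.2 0.1 0.5] w 0.411 q [ 0.01  0.74  1.19 -0.    1.21  0.21]
delta mm tool [-2.7  2.9 58.5] units [-0.05  0.06  1.17]
dr to jaw -12 : [-0.01  0.    0.04]
```

View pics/side2.png

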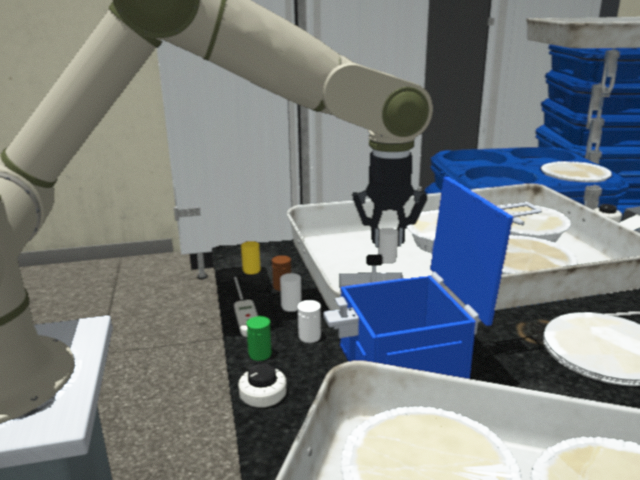

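>>> servo_tool(motion=[{"dr": [0,0,0],"delta_pos": [-0.06,0.07,0.45],"hand": 0.3},{"dr": [0,0,0],"delta_pos": [-0.02,0.02,0.4],"hand": 0.3},{"dr": [0,0,0],"delta_pos": [0,0,0.28],"hand": 0.3}])

```text
time_s: 6.68
eef_pos: [657.0, 116.0, 38.4]
ee_rot: [0.001, 0.774, 0.633, 0.001]
force: [-0.0, 0.3, -0.3]
grip_width: 0.407
```

```bash
python3 - <<'E'
from h import *
status(); go([655,116.5,36]); rotfix(-12)
p,d=snap("side","side3.png")
E
```

```text
t 6.67 pos [657.  116.   38.4] jaw -11.4 z [ 0.002 -0.    -1.   ] F [-0.   0.3 -0.3] w 0.407 q [-0.    0.81  1.22 -0.    1.11  0.2 ]
delta mm tool [ 0.1 -2.   2.4] units [ 0.   -0.04  0.05]
dr to jaw -12 : [ 0.01 -0.    0.06]
```

View pics/side3.png

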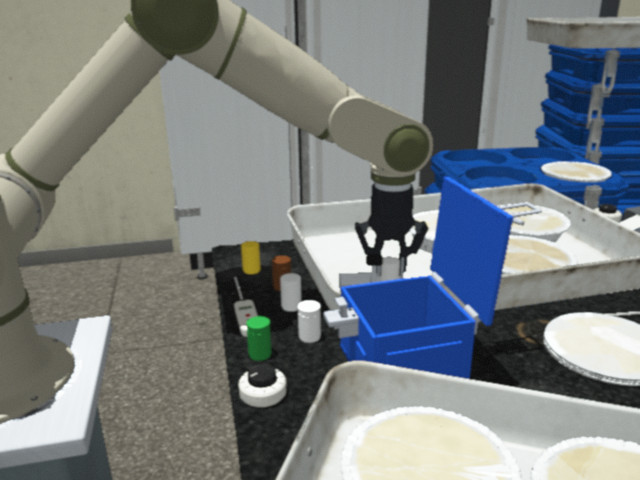

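>>> servo_tool(motion=[{"dr": [0,0,0],"delta_pos": [0,-0.02,0.07],"hand": 0.3},{"dr": [0,0,0],"delta_pos": [0,0,0.02],"hand": 0.3},{"dr": [0,0,0],"delta_pos": [0,0,0],"hand": 0.53},{"dr": [0,0,0],"delta_pos": [0,0,0],"hand": 0.53},{"dr": [0,0,0],"delta_pos": [0,0,-0.2],"hand": 0.53},{"dr": [0,0,0],"delta_pos": [0,0,-0.4],"hand": 0.53},{"dr": [0,0,0],"delta_pos": [0,0,-0.8],"hand": 0.53},{"dr": [0,0,0],"delta_pos": [0,0,-0.7],"hand": 0.53}])

```text
time_s: 7.72
eef_pos: [655.3, 116.6, 144.0]
ee_rot: [0.0, 0.774, 0.633, 0.0]
force: [-0.2, -0.5, 0.4]
grip_width: 0.528
```

```bash
python3 - <<'E'
from h import *
status(); go([466.5,107.8,130]); rotfix(-90); rotfix(90)
p,d=snap("side","side4.png")
E
```

```text
t 7.72 pos [655.3 116.6 144. ] jaw -11.4 z [ 0.001  0.    -1.   ] F [-0.2 -0.5  0.4] w 0.528 q [0.   0.69 1.14 0.   1.31 0.2 ]
delta mm tool [ -46.1 -183.3   13.8] units [-0.92 -3.67  0.28]
dr to jaw -90 : [ 0.   -0.01  7.86]
dr to jaw 90 : [ 1.000e-02  0.000e+00 -1.014e+01]
```

View pics/side4.png

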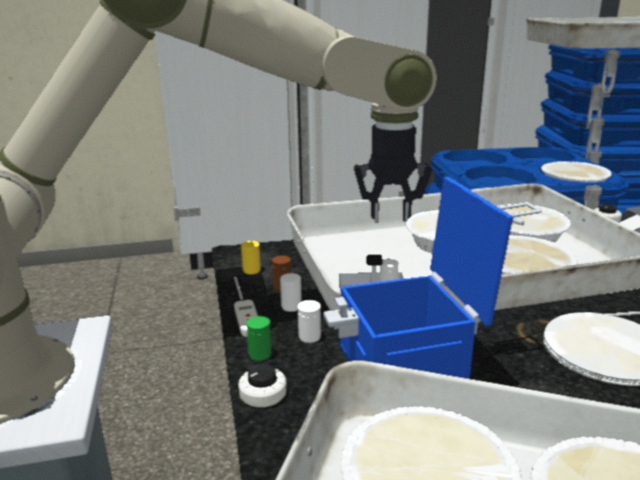

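Pot A stands in its bay, at about (388,268). Pot B is next.

>>> servo_tool(motion=[{"dr": [0,0,0],"delta_pos": [-0.23,-0.9,0],"hand": 0.7},{"dr": [0,0,0],"delta_pos": [-0.23,-0.9,0],"hand": 0.7},{"dr": [0,0,0],"delta_pos": [-0.23,-0.9,0],"hand": 0.7},{"dr": [0,0,0],"delta_pos": [-0.22,-0.9,0],"hand": 0.7},{"dr": [0,0,0.98],"delta_pos": [0,0,0],"hand": 0.7},{"dr": [0,0,0.98],"delta_pos": [0,0,0],"hand": 0.7},{"dr": [0,0,0.98],"delta_pos": [0,0,0],"hand": 0.7},{"dr": [0,0,0.98],"delta_pos": [0,0,0],"hand": 0.7},{"dr": [0,0,0.98],"delta_pos": [0,0,0],"hand": 0.7},{"dr": [0,0,0.98],"delta_pos": [0,0,0],"hand": 0.7},{"dr": [0,0,0.98],"delta_pos": [0,0,0],"hand": 0.7},{"dr": [0,0,0.98],"delta_pos": [0,0,0],"hand": 0.7}])

```text
time_s: 9.28
eef_pos: [468.8, 107.3, 163.2]
ee_rot: [-0.0, 1.0, -0.021, 0.017]
force: [0.0, 0.4, 0.3]
grip_width: 0.701
```

```bash
python3 - <<'E'
from h import *
p,d=snap("side","side5.png"); W=cloud("side",d)
for o in outline_of("side","pot_1"):
    m=o["pixels"]; Q=W[m]; Q=Q[(Q[:,2]>5)&(Q[:,2]<70)]
    if len(Q): print(round(o["score"],2),np.round(o["bbox"]),Q.mean(0).round(0),((np.percentile(Q[:,0],2)+np.percentile(Q[:,0],98))/2).round(1))
status(); go([466.5,107.8,26]); rotfix(-90)
E
```

```text
0.97 [283. 273. 304. 311.] [464.  98.  37.] 465.3
0.88 [377. 258. 400. 280.] [651. 106.  50.] 652.4
0.77 [303. 302. 321. 344.] [476. -10.  37.] 477.2
0.74 [241. 239. 264. 277.] [412. 266.  36.] 412.2
0.61 [249. 317. 271. 362.] [390. -41.  38.] 390.8
0.61 [274. 253. 294. 291.] [458. 176.  42.] 461.3
0.19 [499. 202. 540. 224.] [1080.  355.   43.] 1086.9
t 9.38 pos [468.8 107.3 163.1] jaw -92.1 z [ 0.034 -0.    -0.999] F [-0.2 -0.1 -1. ] w 0.699 q [-0.02  0.27  1.75  0.    1.09  1.59]
delta mm tool [ -7.1  -0.3 137. ] units [-0.14 -0.01  2.74]
dr to jaw -90 : [-0.   -0.2  -0.21]
```

View pics/side5.png

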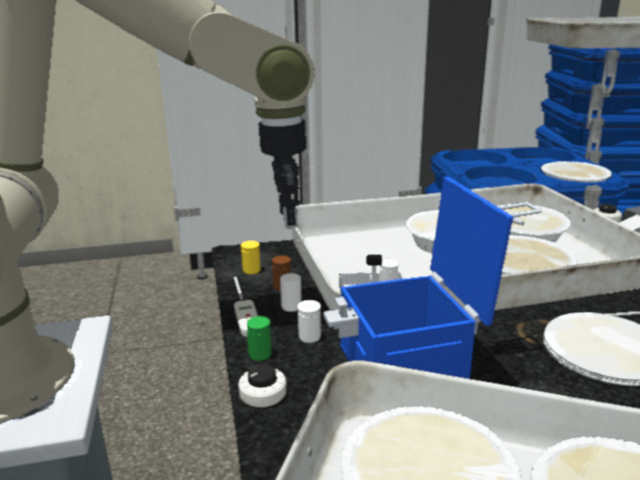

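>>> servo_tool(motion=[{"dr": [0,-0.2,-0.21],"delta_pos": [-0.05,-0.01,0],"hand": 0.7},{"dr": [0,0,0],"delta_pos": [0,0,0.9],"hand": 0.7},{"dr": [0,0,0],"delta_pos": [0,0,0.7],"hand": 0.7},{"dr": [0,0,0],"delta_pos": [0,0,0.2],"hand": 0.7}])

```text
time_s: 9.88
eef_pos: [468.3, 107.9, 74.8]
ee_rot: [-0.0, 1.0, 0.009, 0.003]
force: [-0.1, -0.1, 0.4]
grip_width: 0.704
```

```bash
python3 - <<'E'
from h import *
status(); go([466.5,107.8,26]); rotfix(-90)
E
```

```text
t 9.88 pos [468.3 107.9  74.8] jaw -89.0 z [ 0.006  0.    -1.   ] F [-0.1 -0.1  0.4] w 0.704 q [-0.02  0.41  1.82  0.    0.91  1.53]
delta mm tool [-2.1  0.1 48.8] units [-0.04  0.    0.98]
dr to jaw -90 : [-0.   -0.04  0.1 ]
```

>>> servo_tool(motion=[{"dr": [0,-0.04,0],"delta_pos": [-0.04,0,0.6],"hand": 0.7},{"dr": [0,0,0],"delta_pos": [0,0,0.38],"hand": 0.7},{"dr": [0,0,0],"delta_pos": [0,0,0],"hand": 0.7},{"dr": [0,0,0],"delta_pos": [0,0,0],"hand": 0.3},{"dr": [0,0,0],"delta_pos": [0,0,0],"hand": 0.3},{"dr": [0,0,0],"delta_pos": [0,0,0],"hand": 0.3},{"dr": [0,0,0],"delta_pos": [0,0,0],"hand": 0.3}])

```text
time_s: 10.75
eef_pos: [470.5, 107.9, 31.0]
ee_rot: [0.0, 1.0, 0.014, 0.005]
force: [0.0, 1.0, -0.6]
grip_width: 0.408
```

```bash
python3 - <<'E'
from h import *
status()
E
```

```text
t 10.75 pos [470.5 107.9  31. ] jaw -88.5 z [ 0.009 -0.    -1.   ] F [ 0.   1.  -0.6] w 0.408 q [-0.02  0.49  1.85 -0.    0.8   1.53]
```

>>> servo_tool(motion=[{"dr": [0,0,0],"delta_pos": [0,0,-0.4],"hand": 0.3},{"dr": [0,0,0],"delta_pos": [0,0,-0.6],"hand": 0.3},{"dr": [0,0,-0.95],"delta_pos": [0,0,-0.5],"hand": 0.3},{"dr": [0,0,-0.95],"delta_pos": [0,0,-0.4],"hand": 0.3},{"dr": [0,0,-0.95],"delta_pos": [0,0,-0.3],"hand": 0.3},{"dr": [0,0,-0.95],"delta_pos": [0,0,0],"hand": 0.3},{"dr": [0,0,-0.95],"delta_pos": [0,0,0],"hand": 0.3},{"dr": [0,0,-0.95],"delta_pos": [0,0,0],"hand": 0.3},{"dr": [0,0,-0.95],"delta_pos": [0,0,0],"hand": 0.3},{"dr": [0,0,-0.95],"delta_pos": [0,0,0],"hand": 0.3}])

```text
time_s: 12.0
eef_pos: [468.7, 107.9, 145.5]
ee_rot: [0.003, 0.766, 0.643, 0.003]
force: [0.4, 0.3, -0.2]
grip_width: 0.411
```

```bash
python3 - <<'E'
from h import *
status(); go([579.5,70.7,145]); rotfix(-12)
E
```

```text
t 12.0 pos [468.7 107.9 145.5] jaw -9.9 z [ 0.009 -0.    -1.   ] F [ 0.4  0.3 -0.2] w 0.411 q [-0.02  0.3   1.75 -0.    1.08  0.16]
delta mm tool [-17.6 115.5   1.5] units [-0.35  2.31  0.03]
dr to jaw -12 : [ 0.05 -0.01  0.21]
```

>>> servo_tool(motion=[{"dr": [0.05,0,0.2],"delta_pos": [0,0,0],"hand": 0.3},{"dr": [0,0,0],"delta_pos": [-0.09,0.76,0],"hand": 0.3},{"dr": [0,0,0],"delta_pos": [-0.09,0.76,0],"hand": 0.3},{"dr": [0,0,0],"delta_pos": [-0.09,0.76,0],"hand": 0.3},{"dr": [0,0,0],"delta_pos": [0,0,0],"hand": 0.3}])

```text
time_s: 12.62
eef_pos: [579.9, 69.2, 145.3]
ee_rot: [-0.001, 0.785, 0.62, -0.0]
force: [-0.4, 0.4, -1.5]
grip_width: 0.407
```

```bash
python3 - <<'E'
from h import *
status(); go([579.5,70.7,38]); rotfix(-12)
E
```

```text
t 12.62 pos [579.9  69.2 145.3] jaw -13.4 z [-0.002  0.002 -1.   ] F [-0.4  0.4 -1.5] w 0.407 q [-0.08  0.52  1.43  0.    1.2   0.15]
delta mm tool [  1.2  -0.5 107.3] units [ 0.02 -0.01  2.15]
dr to jaw -12 : [-0.01 -0.01 -0.14]
```

>>> servo_tool(motion=[{"dr": [0,0,-0.14],"delta_pos": [0.03,0,0.4],"hand": 0.3},{"dr": [0,0,0],"delta_pos": [0,0,0.5],"hand": 0.3},{"dr": [0,0,0],"delta_pos": [0,0,0.4],"hand": 0.3}])

```text
time_s: 13.0
eef_pos: [579.5, 71.4, 79.7]
ee_rot: [-0.001, 0.781, 0.625, 0.0]
force: [0.0, -0.4, -0.9]
grip_width: 0.413
```

```bash
python3 - <<'E'
from h import *
status(); go([579.5,70.7,38]); rotfix(-12); snap("side","side6.png")
E
```

```text
t 13.0 pos [579.5  71.4  79.7] jaw -12.7 z [-0.001  0.002 -1.   ] F [ 0.  -0.4 -0.9] w 0.413 q [-0.08  0.59  1.49  0.    1.06  0.14]
delta mm tool [-0.8  0.2 41.7] units [-0.02  0.    0.83]
dr to jaw -12 : [-0.01 -0.01 -0.07]
```

View pics/side6.png

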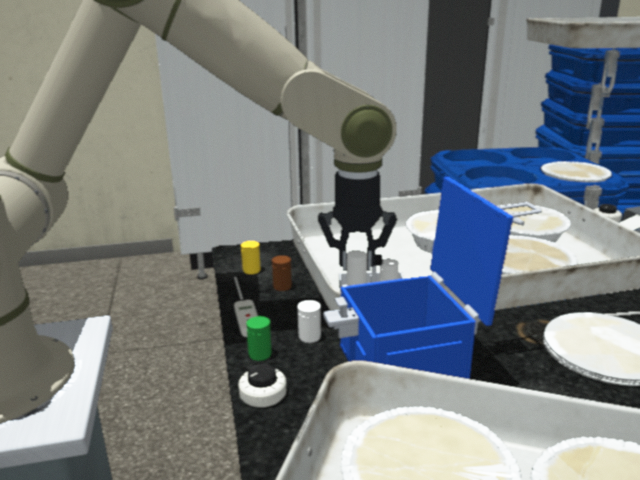

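>>> servo_tool(motion=[{"dr": [0,0,-0.07],"delta_pos": [-0.02,0,0.45],"hand": 0.3},{"dr": [0,0,0],"delta_pos": [0,0,0.37],"hand": 0.3},{"dr": [0,0,0],"delta_pos": [0,0,0.03],"hand": 0.3}])

```text
time_s: 13.42
eef_pos: [576.9, 71.4, 35.0]
ee_rot: [-0.003, 0.779, 0.626, -0.001]
force: [-0.8, -1.0, -0.1]
grip_width: 0.409
```

```bash
python3 - <<'E'
from h import *
status(); go([579.5,70.7,37])
E
```

```text
t 13.43 pos [576.9  71.4  35. ] jaw -12.4 z [-0.005  0.003 -1.   ] F [-0.8 -1.  -0.1] w 0.409 q [-0.08  0.65  1.53  0.    0.97  0.14]
delta mm tool [-0.1  2.7 -2. ] units [-0.    0.05 -0.04]
```

>>> servo_tool(motion=[{"dr": [0,0,0],"delta_pos": [0,0.03,0],"hand": 0.53},{"dr": [0,0,0],"delta_pos": [0,0,0],"hand": 0.53},{"dr": [0,0,0],"delta_pos": [0,0,-0.2],"hand": 0.53},{"dr": [0,0,0],"delta_pos": [0,0,-0.4],"hand": 0.53},{"dr": [0,0,0],"delta_pos": [0,0,-0.8],"hand": 0.53},{"dr": [0,0,0],"delta_pos": [0,0,-0.7],"hand": 0.53}])

```text
time_s: 14.18
eef_pos: [578.6, 71.1, 146.3]
ee_rot: [-0.003, 0.78, 0.625, -0.001]
force: [0.9, 0.3, 0.2]
grip_width: 0.533
```

```bash
python3 - <<'E'
from h import *
p,d=snap("side","side7.png"); W=cloud("side",d)
for o in outline_of("side","pot_1"):
    m=o["pixels"]; Q=W[m]; Q=Q[(Q[:,2]>5)&(Q[:,2]<70)]
    if len(Q): print(round(o["score"],2),np.round(o["bbox"]),Q.mean(0).round(0),((np.percentile(Q[:,0],2)+np.percentile(Q[:,0],98))/2).round(1))
status(); go([477.7,0.5,140]); rotfix(-90)
E
```

```text
0.86 [302. 302. 322. 346.] [476. -10.  37.] 477.3
0.86 [379. 260. 402. 281.] [651. 106.  50.] 652.7
0.81 [276. 255. 292. 291.] [461. 177.  36.] 461.9
0.79 [252. 319. 271. 360.] [390. -41.  37.] 390.8
0.68 [345. 272. 367. 288.] [572.  64.  61.] 572.6
0.61 [518. 200. 543. 214.] [1100.  389.   40.] 1104.8
0.58 [241. 243. 263. 277.] [412. 266.  36.] 412.3
t 14.28 pos [580.2  71.  148.9] jaw -12.6 z [ 0.002  0.002 -1.   ] F [-0.1  0.4 -0.1] w 0.531 q [-0.08  0.51  1.43  0.    1.2   0.14]
delta mm tool [-91.1 -84.8   8.6] units [-1.82 -1.7   0.17]
dr to jaw -90 : [-0.01 -0.02  7.74]
```

View pics/side7.png

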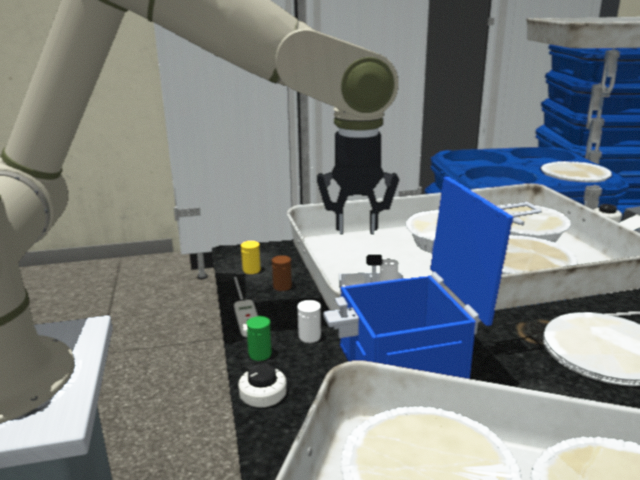

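>>> servo_tool(motion=[{"dr": [0,0,0],"delta_pos": [-0.9,-0.85,0],"hand": 0.7},{"dr": [0,0,0],"delta_pos": [-0.87,-0.82,0],"hand": 0.7},{"dr": [0,0,0.97],"delta_pos": [0,0,0],"hand": 0.7},{"dr": [0,0,0.97],"delta_pos": [0,0,0],"hand": 0.7},{"dr": [0,0,0.97],"delta_pos": [0,0,0],"hand": 0.7},{"dr": [0,0,0.97],"delta_pos": [0,0,0],"hand": 0.7},{"dr": [0,0,0.97],"delta_pos": [0,0,0],"hand": 0.7},{"dr": [0,0,0.97],"delta_pos": [0,0,0],"hand": 0.7},{"dr": [0,0,0.97],"delta_pos": [0,0,0],"hand": 0.7},{"dr": [0,0,0.97],"delta_pos": [0,0,0],"hand": 0.7},{"dr": [0,0,0],"delta_pos": [0,0,0],"hand": 0.7}])

```text
time_s: 15.65
eef_pos: [474.2, 1.1, 149.7]
ee_rot: [-0.001, 1.0, -0.024, 0.001]
force: [-0.1, -0.6, -0.5]
grip_width: 0.698
```

```bash
python3 - <<'E'
from h import *
status(); go([477.7,0.5,26]); rotfix(-90)
E
```

```text
t 15.65 pos [474.2   1.1 149.7] jaw -92.7 z [ 0.002  0.002 -1.   ] F [-0.1 -0.6 -0.5] w 0.698 q [-0.25  0.29  1.76  0.    1.09  1.37]
delta mm tool [  3.3   0.7 123.7] units [0.07 0.01 2.47]
dr to jaw -90 : [-0.01 -0.01 -0.27]
```

>>> servo_tool(motion=[{"dr": [0,0,-0.27],"delta_pos": [0.07,0.01,0.4],"hand": 0.7},{"dr": [0,0,0],"delta_pos": [0,0,0.8],"hand": 0.7},{"dr": [0,0,0],"delta_pos": [0,0,0.4],"hand": 0.7}])

```text
time_s: 16.02
eef_pos: [478.9, 0.4, 69.4]
ee_rot: [-0.0, 1.0, 0.007, 0.003]
force: [0.2, 0.8, -0.2]
grip_width: 0.7
```

```bash
python3 - <<'E'
from h import *
status(); go([477.7,0.5,26]); rotfix(-90)
E
```

```text
t 16.02 pos [4.789e+02 4.000e-01 6.940e+01] jaw -89.2 z [ 0.007  0.001 -1.   ] F [ 0.2  0.8 -0.2] w 0.7 q [-0.25  0.41  1.83  0.    0.89  1.31]
delta mm tool [-1.5 -0.1 43.4] units [-0.03 -0.    0.87]
dr to jaw -90 : [-0.01 -0.04  0.08]
```

>>> servo_tool(motion=[{"dr": [0,-0.04,0],"delta_pos": [-0.03,0,0.5],"hand": 0.7},{"dr": [0,0,0],"delta_pos": [0,0,0.35],"hand": 0.7},{"dr": [0,0,0],"delta_pos": [0,0,0],"hand": 0.7},{"dr": [0,0,0],"delta_pos": [0,0,0],"hand": 0.3},{"dr": [0,0,0],"delta_pos": [0,0,0],"hand": 0.3},{"dr": [0,0,0],"delta_pos": [0,0,0],"hand": 0.3},{"dr": [0,0,0],"delta_pos": [0,0,0],"hand": 0.3}])

```text
time_s: 16.9
eef_pos: [477.9, 0.4, 27.0]
ee_rot: [-0.0, 1.0, 0.014, 0.0]
force: [0.8, -0.5, -1.0]
grip_width: 0.407
```

```bash
python3 - <<'E'
from h import *
status()
E
```

```text
t 16.9 pos [4.779e+02 4.000e-01 2.700e+01] jaw -88.4 z [ 0.001  0.001 -1.   ] F [ 0.8 -0.5 -1. ] w 0.407 q [-0.25  0.49  1.86  0.    0.79  1.3 ]
```

>>> servo_tool(motion=[{"dr": [0,0,0],"delta_pos": [0,0,-0.4],"hand": 0.3},{"dr": [0,0,0],"delta_pos": [0,0,-0.6],"hand": 0.3},{"dr": [0,0,-0.95],"delta_pos": [0,0,-0.5],"hand": 0.3},{"dr": [0,0,-0.95],"delta_pos": [0,0,-0.5],"hand": 0.3},{"dr": [0,0,-0.95],"delta_pos": [0,0,-0.4],"hand": 0.3},{"dr": [0,0,-0.95],"delta_pos": [0,0,0],"hand": 0.3},{"dr": [0,0,-0.95],"delta_pos": [0,0,0],"hand": 0.3},{"dr": [0,0,-0.95],"delta_pos": [0,0,0],"hand": 0.3},{"dr": [0,0,-0.95],"delta_pos": [0,0,0],"hand": 0.3},{"dr": [0,0,-0.95],"delta_pos": [0,0,0],"hand": 0.3}])

```text
time_s: 18.15
eef_pos: [477.3, 0.4, 152.2]
ee_rot: [0.0, 0.765, 0.644, 0.001]
force: [0.6, 0.2, 0.3]
grip_width: 0.414
```

```bash
python3 - <<'E'
from h import *
status(); go([592,129.4,150]); rotfix(-12)
E
```

```text
t 18.15 pos [4.773e+02 4.000e-01 1.522e+02] jaw -9.9 z [ 0.002  0.    -1.   ] F [0.6 0.2 0.3] w 0.414 q [-0.25  0.29  1.75  0.    1.1  -0.07]
delta mm tool [146.7  91.    2.4] units [2.93 1.82 0.05]
dr to jaw -12 : [ 0.01 -0.    0.21]
```

>>> servo_tool(motion=[{"dr": [0,0,0.21],"delta_pos": [0,0,0],"hand": 0.3},{"dr": [0,0,0],"delta_pos": [0.75,0.42,0],"hand": 0.3},{"dr": [0,0,0],"delta_pos": [0.75,0.42,0],"hand": 0.3},{"dr": [0,0,0],"delta_pos": [0.75,0.42,0],"hand": 0.3},{"dr": [0,0,0],"delta_pos": [0.72,0.42,0],"hand": 0.3},{"dr": [0,0,0],"delta_pos": [0,0,0],"hand": 0.3}])

```text
time_s: 18.9
eef_pos: [595.0, 130.5, 152.4]
ee_rot: [0.001, 0.787, 0.616, 0.001]
force: [-0.4, 0.0, -1.4]
grip_width: 0.415
```

```bash
python3 - <<'E'
from h import *
status(); go([592,129.4,80]); rotfix(-12)
E
```

```text
t 18.9 pos [595.  130.5 152.4] jaw -13.9 z [ 0.002 -0.    -1.   ] F [-0.4  0.  -1.4] w 0.415 q [ 0.02  0.56  1.34 -0.    1.24  0.27]
delta mm tool [-1.8 -2.8 72.4] units [-0.04 -0.06  1.45]
dr to jaw -12 : [ 0.01 -0.   -0.19]
```

>>> servo_tool(motion=[{"dr": [0,0,-0.19],"delta_pos": [-0.04,-0.06,0.4],"hand": 0.3},{"dr": [0,0,0],"delta_pos": [0,0,0.6],"hand": 0.3},{"dr": [0,0,0],"delta_pos": [0,0,0.4],"hand": 0.3}])

```text
time_s: 19.27
eef_pos: [591.5, 128.2, 81.9]
ee_rot: [0.002, 0.781, 0.625, 0.002]
force: [0.7, 1.4, -0.6]
grip_width: 0.409
```

```bash
python3 - <<'E'
from h import *
status(); go([592,129.4,34]); rotfix(-12); snap("side","side8.png")
E
```

```text
t 19.27 pos [591.5 128.2  81.9] jaw -12.7 z [ 0.004 -0.001 -1.   ] F [ 0.7  1.4 -0.6] w 0.409 q [ 0.02  0.63  1.42 -0.    1.08  0.24]
delta mm tool [ 1.3  0.  47.9] units [0.03 0.   0.96]
dr to jaw -12 : [ 0.03 -0.   -0.07]
```

View pics/side8.png

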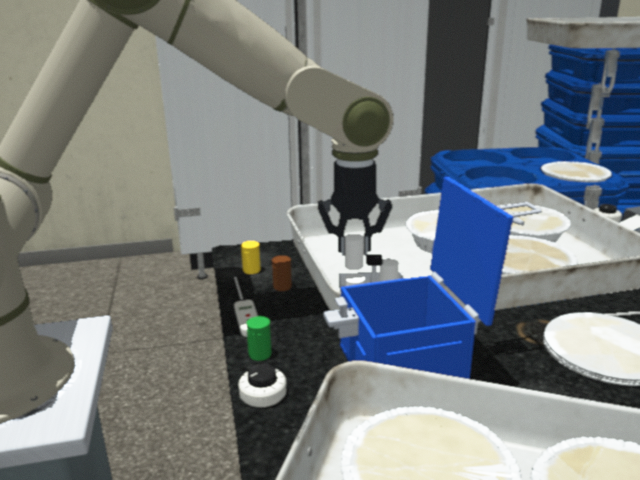

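>>> servo_tool(motion=[{"dr": [0,0,-0.07],"delta_pos": [0.03,0,0.5],"hand": 0.3},{"dr": [0,0,0],"delta_pos": [0,0,0.42],"hand": 0.3},{"dr": [0,0,0],"delta_pos": [0,0,0.02],"hand": 0.3}])

```text
time_s: 19.7
eef_pos: [590.2, 128.0, 32.7]
ee_rot: [0.001, 0.78, 0.625, -0.0]
force: [0.6, 0.3, -0.5]
grip_width: 0.409
```

```bash
python3 - <<'E'
from h import *
status(); go([592,129.4,33])
E
```

```text
t 19.7 pos [590.2 128.   32.7] jaw -12.6 z [ 0.001 -0.001 -1.   ] F [ 0.6  0.3 -0.5] w 0.409 q [ 0.02  0.7   1.45 -0.    0.99  0.24]
delta mm tool [ 1.8  1.5 -0.3] units [ 0.04  0.03 -0.01]
```

>>> servo_tool(motion=[{"dr": [0,0,0],"delta_pos": [0.02,0.02,0],"hand": 0.53},{"dr": [0,0,0],"delta_pos": [0,0,0],"hand": 0.53},{"dr": [0,0,0],"delta_pos": [0,0,-0.2],"hand": 0.53},{"dr": [0,0,0],"delta_pos": [0,0,-0.4],"hand": 0.53},{"dr": [0,0,0],"delta_pos": [0,0,-0.8],"hand": 0.53},{"dr": [0,0,0],"delta_pos": [0,0,-0.8],"hand": 0.53},{"dr": [0,0,0],"delta_pos": [0,0,-0.5],"hand": 0.53},{"dr": [0,0,0.98],"delta_pos": [0,-0.9,0],"hand": 0.45},{"dr": [0,0,0.98],"delta_pos": [0,-0.9,0],"hand": 0.45},{"dr": [0,0,0.98],"delta_pos": [0,-0.9,0],"hand": 0.45},{"dr": [0,0,0.98],"delta_pos": [0,-0.6,0],"hand": 0.45},{"dr": [0,0,0.98],"delta_pos": [0,0,0],"hand": 0.45},{"dr": [0,0,0.98],"delta_pos": [0,0,0],"hand": 0.45},{"dr": [0,0,0.98],"delta_pos": [0,0,0],"hand": 0.45},{"dr": [0,0,0.98],"delta_pos": [0,0,0],"hand": 0.45},{"dr": [0,0,0.98],"delta_pos": [0,0,0],"hand": 0.45}])

```text
time_s: 21.7
eef_pos: [443.8, 203.6, 190.0]
ee_rot: [-0.003, 0.993, -0.121, 0.013]
force: [-0.3, -0.1, 0.5]
grip_width: 0.452
```

```bash
python3 - <<'E'
from h import *
status()
p,d=snap("top","top9.png"); np.save("top9.npy",d)
snap("side","side9.png")
W=cloud("top",d)
m=(W[...,0]>550)&(W[...,0]<690)&(W[...,1]>20)&(W[...,1]<170)
g=m&(W[...,2]>80)&(W[...,2]<100);Q=W[g]; print(len(Q))
if len(Q): print(Q.mean(0).round(1),cv2.minAreaRect(Q[:,:2].astype(np.float32)))
w=m&(W[...,2]>50)&(W[...,2]<75)
n,lab,st,c=cv2.connectedComponentsWithStats(w.astype(np.uint8))
for i in range(1,n):
  if st[i,4]>40:
    Q=W[lab==i]; c=Q.mean(0)-[616.6,91.5,0]; a=np.radians(-12); print(Q.mean(0).round(1),np.ptp(Q,axis=0).round(1),"caddy xy",round(c[0]*np.cos(a)+c[1]*np.sin(a),1),round(-c[0]*np.sin(a)+c[1]*np.cos(a),1))
im=cv2.imread("pics/top9.png"); cv2.imwrite("pics/cad9.png",cv2.resize(im[150:350,190:480],None,fx=2.7,fy=2.7,interpolation=cv2.INTER_CUBIC))
E
```

```text
t 21.7 pos [443.8 203.6 190. ] jaw -103.9 z [ 0.027  0.002 -1.   ] F [-0.3 -0.1  0.5] w 0.452 q [ 0.19  0.26  1.69 -0.    1.17  2.01]
90
[615.2  91.6  93.3] ((616.6130981445312, 91.41294860839844), (13.542593002319336, 30.43540382385254), 77.8424301147461)
[652.5 115.5  64.9] [35.5 31.9 19.9] caddy xy 30.2 30.9
[588.1 129.7  64.9] [35.6 33.6 20.5] caddy xy -35.9 31.5
[573.4  69.4  65. ] [36.3 33.7 19.9] caddy xy -37.6 -30.6
```

View pics/cad9.png

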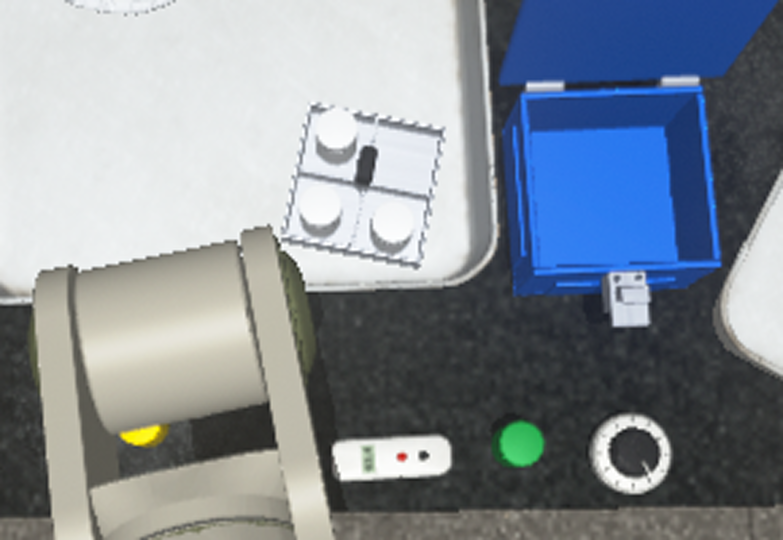

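View pics/side9.png

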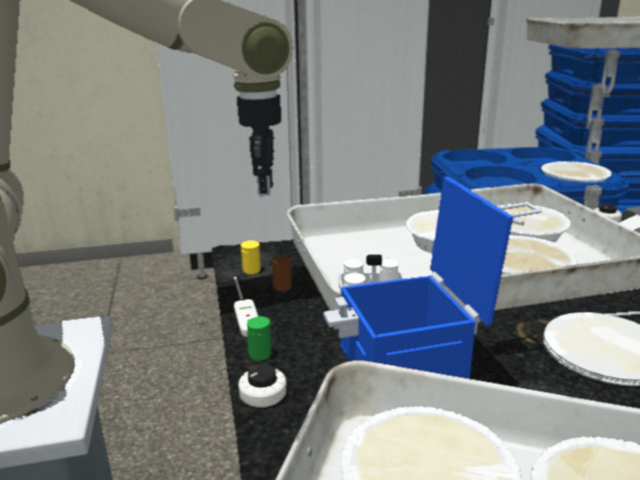

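All three white pots stand upright in separate bays, at (335,135), (320,208) and (391,223) in the enlarged crop. The grip is at (367,166). Next, grasp the caddy.

```bash
python3 - <<'E'
from h import *
go([616.6,91.5,150]); rotfix(-102)
E
```

```text
delta mm tool [193.3  68.4  44.3] units [3.87 1.37 0.89]
dr to jaw -102 : [-0.05 -0.15 -0.17]
```

>>> servo_tool(motion=[{"dr": [-0.05,-0.15,-0.17],"delta_pos": [0,0,0],"hand": 0.4},{"dr": [0,0,0],"delta_pos": [0.77,0.3,0.1],"hand": 0.4},{"dr": [0,0,0],"delta_pos": [0.77,0.3,0.1],"hand": 0.4},{"dr": [0,0,0],"delta_pos": [0.77,0.3,0.2],"hand": 0.4},{"dr": [0,0,0],"delta_pos": [0.77,0.3,0.2],"hand": 0.4},{"dr": [0,0,0],"delta_pos": [0.77,0.27,0.2],"hand": 0.4},{"dr": [0,0,0],"delta_pos": [0,0,0],"hand": 0.4}])

```text
time_s: 22.68
eef_pos: [624.3, 90.7, 150.4]
ee_rot: [0.0, 0.996, -0.088, -0.002]
force: [0.2, 0.0, 0.4]
grip_width: 0.401
```

```bash
python3 - <<'E'
from h import *
status(); go([616.6,91.5,68]); rotfix(-102)
E
```

```text
t 22.68 pos [624.3  90.7 150.4] jaw -100.2 z [-0.004  0.    -1.   ] F [0.2 0.  0.4] w 0.401 q [-0.04  0.61  1.26  0.    1.28  1.71]
delta mm tool [-7.3  0.6 82.5] units [-0.15  0.01  1.65]
dr to jaw -102 : [0.   0.03 0.18]
```

>>> servo_tool(motion=[{"dr": [0,0.03,0.18],"delta_pos": [-0.15,0.01,0.3],"hand": 0.4},{"dr": [0,0,0],"delta_pos": [0,0,0.4],"hand": 0.4},{"dr": [0,0,0],"delta_pos": [0,0,0],"hand": 0.4}])

```text
time_s: 23.05
eef_pos: [616.0, 92.4, 115.7]
ee_rot: [0.0, 0.995, -0.1, -0.0]
force: [-0.3, 0.6, 0.4]
grip_width: 0.398
```

```bash
python3 - <<'E'
from h import *
status(); go([616.6,91.5,68]); rotfix(-102)
E
```

```text
t 23.05 pos [616.   92.4 115.7] jaw -101.5 z [-0.001 -0.    -1.   ] F [-0.3  0.6  0.4] w 0.398 q [-0.04  0.63  1.33 -0.    1.19  1.73]
delta mm tool [ 0.8  0.7 47.7] units [0.02 0.01 0.95]
dr to jaw -102 : [0.   0.   0.05]
```

>>> servo_tool(motion=[{"dr": [0,0,0.05],"delta_pos": [0.02,0.01,0.4],"hand": 0.4},{"dr": [0,0,0],"delta_pos": [0,0,0.4],"hand": 0.4},{"dr": [0,0,0],"delta_pos": [0,0,0.15],"hand": 0.4},{"dr": [0,0,0],"delta_pos": [0,0,0],"hand": 0.4}])

```text
time_s: 23.55
eef_pos: [618.2, 93.0, 72.4]
ee_rot: [-0.0, 0.995, -0.101, 0.002]
force: [0.2, 1.1, 0.7]
grip_width: 0.394
```

```bash
python3 - <<'E'
from h import *
status(); go([616.6,91.5,68]); rotfix(-102); snap("side","side10.png")
E
```

```text
t 23.55 pos [618.2  93.   72.4] jaw -101.6 z [ 0.005  0.    -1.   ] F [0.2 1.1 0.7] w 0.394 q [-0.04  0.68  1.36  0.    1.1   1.73]
delta mm tool [-1.3  1.8  4.4] units [-0.03  0.04  0.09]
dr to jaw -102 : [-0.01 -0.03  0.04]
```

View pics/side10.png

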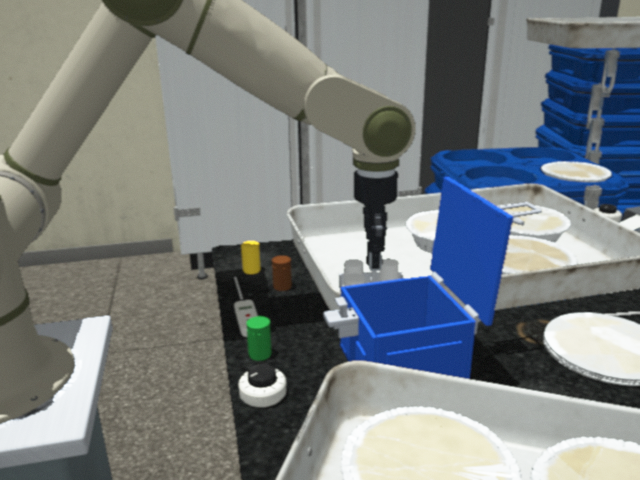

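>>> servo_tool(motion=[{"dr": [0,-0.03,0.04],"delta_pos": [-0.03,0.04,0.1],"hand": 0.4},{"dr": [0,0,0],"delta_pos": [0,0,0],"hand": 0},{"dr": [0,0,0],"delta_pos": [0,0,0],"hand": 0},{"dr": [0,0,0],"delta_pos": [0,0,0],"hand": 0},{"dr": [0,0,0],"delta_pos": [0,0,0],"hand": 0}], squeeze=110)

```text
time_s: 24.22
eef_pos: [617.2, 91.3, 69.3]
ee_rot: [-0.001, 0.995, -0.104, 0.001]
force: [0.5, 0.5, 0.2]
grip_width: 0.143
```

```bash
python3 - <<'E'
from h import *
status()
E
```

```text
t 24.23 pos [617.2  91.3  69.3] jaw -102.0 z [ 0.003  0.001 -1.   ] F [0.5 0.5 0.2] w 0.143 q [-0.04  0.68  1.36  0.    1.09  1.74]
```

>>> servo_tool(motion=[{"dr": [0,0,0],"delta_pos": [0,0,-0.1],"hand": 0},{"dr": [0,0,0],"delta_pos": [0,0,-0.2],"hand": 0},{"dr": [0,0,0],"delta_pos": [0,0,-0.3],"hand": 0}])

```text
time_s: 24.6
eef_pos: [615.7, 91.2, 98.8]
ee_rot: [-0.0, 0.995, -0.104, -0.001]
force: [-0.7, -0.3, -5.5]
grip_width: 0.14
```

```bash
python3 - <<'E'
from h import *
status(); snap("side","side11.png"); rotfix(-102)
E
```

```text
t 24.6 pos [615.7  91.2  98.8] jaw -102.0 z [-0.002  0.001 -1.   ] F [-0.7 -0.3 -5.5] w 0.14 q [-0.04  0.65  1.34  0.    1.15  1.74]
dr to jaw -102 : [-0.01 -0.01  0.  ]
```

View pics/side11.png

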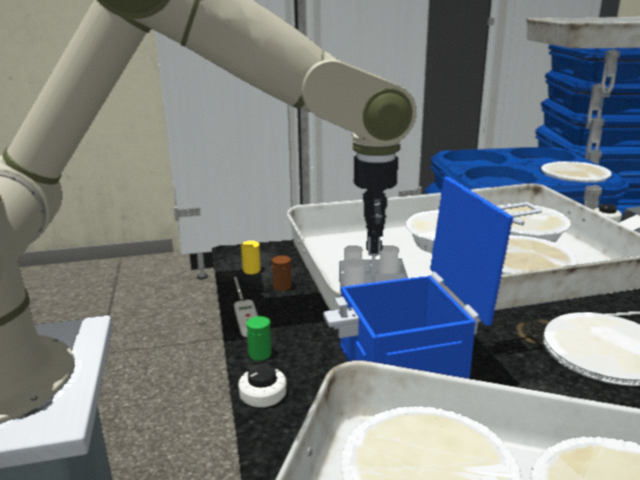

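The caddy has lifted level with the pots in it, and the force reads about 5.5 N down. Continue lifting.

>>> servo_tool(motion=[{"dr": [0,0,0],"delta_pos": [0,0,-0.35],"hand": 0},{"dr": [0,0,0],"delta_pos": [0,0,-0.35],"hand": 0},{"dr": [0,0,0],"delta_pos": [0,0,-0.35],"hand": 0},{"dr": [0,0,0],"delta_pos": [0,0,-0.35],"hand": 0},{"dr": [0,0,0],"delta_pos": [0,0,-0.35],"hand": 0},{"dr": [0,0,0],"delta_pos": [0,0,-0.35],"hand": 0},{"dr": [0,0,0],"delta_pos": [0,0,-0.2],"hand": 0},{"dr": [0,0,-0.5],"delta_pos": [0,0,0],"hand": 0},{"dr": [0,0,-0.5],"delta_pos": [0,0,0],"hand": 0},{"dr": [0,0,-0.36],"delta_pos": [0,0,0],"hand": 0},{"dr": [0,0,0],"delta_pos": [0,0,0],"hand": 0}])

```text
time_s: 26.02
eef_pos: [616.2, 91.0, 225.2]
ee_rot: [-0.0, 1.0, 0.018, 0.003]
force: [-0.1, 0.2, -4.3]
grip_width: 0.141
```

```bash
python3 - <<'E'
from h import *
status(); snap("side","side12.png"); rotfix(-88.35); go([597.5,-109.3,220])
E
```

```text
t 26.02 pos [616.2  91.  225.2] jaw -88.0 z [ 0.006  0.001 -1.   ] F [-0.1  0.2 -4.3] w 0.141 q [-0.04  0.53  1.19  0.    1.41  1.49]
dr to jaw -88.35 : [-0.   -0.03  0.03]
delta mm tool [-25.7 199.5   4.9] units [-0.51  3.99  0.1 ]
```

View pics/side12.png

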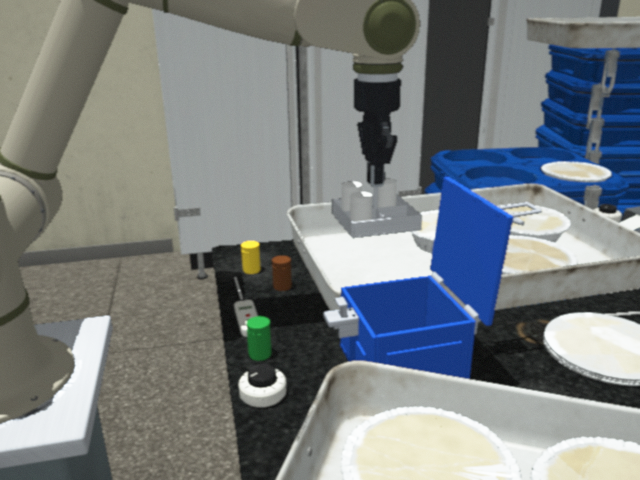

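>>> servo_tool(motion=[{"dr": [0,-0.03,0.03],"delta_pos": [-0.2,0.2,0],"hand": 0},{"dr": [0,0,0],"delta_pos": [-0.15,0.5,0],"hand": 0},{"dr": [0,0,0],"delta_pos": [-0.1,0.6,0],"hand": 0},{"dr": [0,0,0],"delta_pos": [-0.03,0.6,0],"hand": 0},{"dr": [0,0,0],"delta_pos": [0,0.6,0],"hand": 0},{"dr": [0,0,0],"delta_pos": [0,0.6,0],"hand": 0},{"dr": [0,0,0],"delta_pos": [0,0.5,0],"hand": 0},{"dr": [0,0,0],"delta_pos": [0,0.3,0],"hand": 0},{"dr": [0,0,0],"delta_pos": [0,0,0],"hand": 0}])

```text
time_s: 27.2
eef_pos: [591.2, -114.2, 225.3]
ee_rot: [-0.0, 1.0, 0.01, -0.002]
force: [-0.0, 0.2, -4.4]
grip_width: 0.142
```

```bash
python3 - <<'E'
from h import *
status(); rotfix(-88.35); go([597.5,-109.3,200])
p,d=snap("side","side13.png"); p,d=snap("top","top13.png")
E
```

```text
t 27.2 pos [ 591.2 -114.2  225.3] jaw -88.9 z [-0.003  0.    -1.   ] F [-0.   0.2 -4.4] w 0.142 q [-0.38  0.49  1.25 -0.    1.4   1.17]
dr to jaw -88.35 : [-0.    0.02 -0.06]
delta mm tool [ 6.5 -4.8 25.3] units [ 0.13 -0.1   0.51]
```

View pics/side13.png

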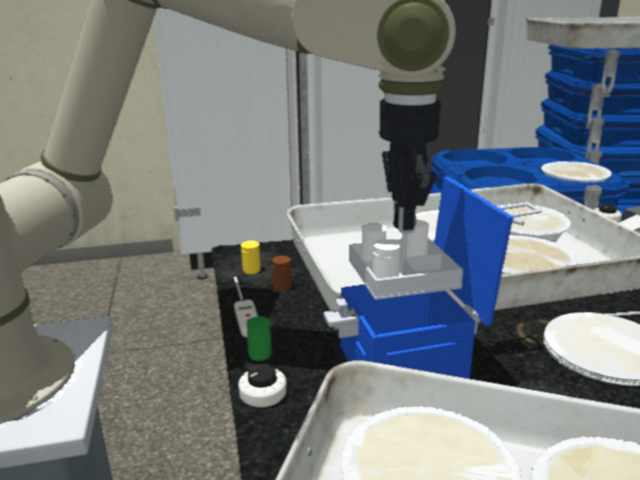

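View pics/top13.png

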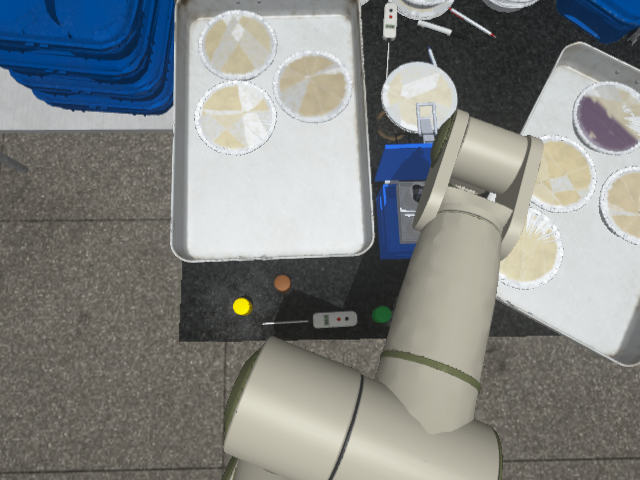

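```bash
python3 - <<'E'
from h import *
p,d=snap("side"); W=cloud("side",d)
m=(W[...,2]>140)&(W[...,2]<200)&(W[...,1]<-150)&(W[...,1]>-190)&(W[...,0]<660)&(W[...,0]>520)
Q=W[m]; print(len(Q))
for a in range(520,665,15):
    q=Q[(Q[:,0]>=a)&(Q[:,0]<a+15)]
    if len(q)>5: print(a,len(q),q[:,2].min().round(1),q[:,2].max().round(1),np.median(q[:,1]).round(1))
print(Q.min(0),Q.max(0))
E
```

```text
2286
520 201 155.4 184.9 -167.2
535 384 154.6 200.0 -173.3
550 385 154.7 199.9 -172.9
565 261 155.4 198.8 -173.6
580 234 155.0 184.0 -173.5
595 208 155.0 184.5 -173.3
610 206 154.7 184.1 -173.1
625 196 154.1 183.4 -172.7
640 211 154.8 184.1 -172.1
[ 529.58199607 -178.43870558  154.1133423 ] [ 653.35111757 -150.00345097  199.9676202 ]
```

```bash
python3 - <<'E'
from h import *
d=np.load("side0.npy"); W=cloud("side",d)
m=(W[...,2]>40)&(W[...,2]<100)&(W[...,1]<-160)&(W[...,1]>-205)&(W[...,0]<720)&(W[...,0]>480)
Q=W[m]; print(len(Q),Q.min(0),Q.max(0))
f=Q[(Q[:,0]>540)&(Q[:,0]<660)]; c=np.polyfit(f[:,0],f[:,1],1); print(c,np.polyval(c,597))
for z in range(40,100,10):
    q=Q[(Q[:,2]>=z)&(Q[:,2]<z+10)]; print(z,np.percentile(q[:,0],[0.5,1,99,99.5]).round(1))
# inner far wall (left wall +y inner face, facing camera): y=centre+69
m=(W[...,2]>50)&(W[...,2]<95)&(W[...,1]>-60)&(W[...,1]<-25)&(W[...,0]<650)&(W[...,0]>545)
Q=W[m]; c=np.polyfit(Q[:,0],Q[:,1],1); print(len(Q),c,np.polyval(c,597),np.std(Q[:,1]-np.polyval(c,Q[:,0])))
E
```

```text
4348 [ 480.14781964 -204.97225792   40.01685938] [ 681.46886632 -160.1948596    99.99584394]
[ 2.92688835e-02 -2.03287878e+02] -185.81435434474264
40 [481.8 482.9 672.6 673.6]
50 [481.  482.1 672.4 674.1]
60 [481.4 482.1 672.  672.9]
70 [481.1 481.9 671.  672.9]
80 [524.5 524.7 678.3 679.5]
90 [524.4 524.6 678.1 679.8]
1494 [ 3.45147588e-02 -6.05153028e+01] -39.909991731683 1.3260210643371722
```

>>> servo_tool(motion=[{"dr": [0,0.02,-0.06],"delta_pos": [0.14,-0.07,0.2],"hand": 0},{"dr": [0,0,0],"delta_pos": [0,0,0.3],"hand": 0},{"dr": [0,0,0],"delta_pos": [0,0,0],"hand": 0}])

```text
time_s: 27.72
eef_pos: [598.7, -106.6, 197.8]
ee_rot: [-0.001, 1.0, 0.018, -0.0]
force: [0.2, 0.2, -4.5]
grip_width: 0.142
```

```bash
python3 - <<'E'
from h import *
status(); rotfix(-88.35); go([598,-111,180])
E
```

```text
t 27.73 pos [ 598.7 -106.6  197.8] jaw -88.0 z [-0.001  0.001 -1.   ] F [ 0.2  0.2 -4.5] w 0.142 q [-0.37  0.52  1.28  0.    1.34  1.17]
dr to jaw -88.35 : [-0.01  0.    0.04]
delta mm tool [-0.9  4.4 17.8] units [-0.02  0.09  0.36]
```

>>> servo_tool(motion=[{"dr": [0,0,0.03],"delta_pos": [-0.02,0.07,0.15],"hand": 0},{"dr": [0,0,0],"delta_pos": [0,0,0],"hand": 0}])

```text
time_s: 27.98
eef_pos: [597.8, -110.3, 189.7]
ee_rot: [-0.001, 1.0, 0.015, -0.0]
force: [-0.6, 0.6, -5.2]
grip_width: 0.137
```

```bash
python3 - <<'E'
from h import *
status(); rotfix(-88.35); go([598,-111,150])
E
```

```text
t 27.98 pos [ 597.8 -110.3  189.7] jaw -88.3 z [-0.001  0.001 -1.   ] F [-0.6  0.6 -5.2] w 0.137 q [-0.38  0.53  1.29  0.    1.32  1.17]
dr to jaw -88.35 : [-0.01  0.    0.01]
delta mm tool [ 0.3  0.7 39.7] units [0.01 0.01 0.79]
```

>>> servo_tool(motion=[{"dr": [0,0,0],"delta_pos": [0,0.01,0.25],"hand": 0},{"dr": [0,0,0],"delta_pos": [0,0,0.25],"hand": 0},{"dr": [0,0,0],"delta_pos": [0,0,0.25],"hand": 0},{"dr": [0,0,0],"delta_pos": [0,0,0.1],"hand": 0}])

```text
time_s: 28.48
eef_pos: [597.7, -111.0, 144.3]
ee_rot: [-0.001, 1.0, 0.015, -0.0]
force: [-0.0, 0.0, -5.4]
grip_width: 0.139
```

```bash
python3 - <<'E'
from h import *
status(); rotfix(-88.35); go([598,-111,90]); snap("side","side14.png")
E
```

```text
t 28.48 pos [ 597.7 -111.   144.3] jaw -88.3 z [-0.001  0.001 -1.   ] F [-0.   0.  -5.4] w 0.139 q [-0.38  0.57  1.35  0.    1.23  1.16]
dr to jaw -88.35 : [-0.01  0.    0.  ]
delta mm tool [ 0.3  0.1 54.3] units [0.01 0.   1.09]
```

View pics/side14.png

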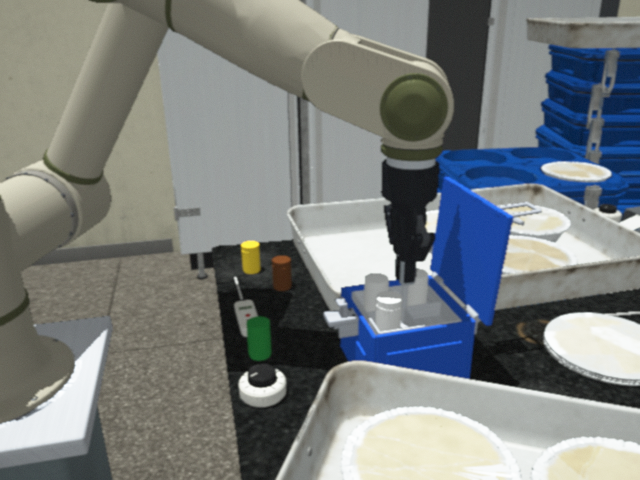

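>>> servo_tool(motion=[{"dr": [0,0,0],"delta_pos": [0,0,0.3],"hand": 0},{"dr": [0,0,0],"delta_pos": [0,0,0.3],"hand": 0},{"dr": [0,0,0],"delta_pos": [0,0,0.3],"hand": 0},{"dr": [0,0,0],"delta_pos": [0,0,0.2],"hand": 0}])

```text
time_s: 29.02
eef_pos: [597.8, -110.9, 85.7]
ee_rot: [-0.0, 1.0, 0.015, 0.0]
force: [0.2, 0.6, -3.8]
grip_width: 0.136
```

```bash
python3 - <<'E'
from h import *
status(); go([598,-111,74]);
E
```

```text
t 29.02 pos [ 597.8 -110.9   85.7] jaw -88.3 z [ 0.     0.001 -1.   ] F [ 0.2  0.6 -3.8] w 0.136 q [-0.38  0.63  1.41  0.    1.1   1.16]
delta mm tool [ 0.1  0.1 11.7] units [0.   0.   0.23]
```

>>> servo_tool(motion=[{"dr": [0,0,0],"delta_pos": [0,0,0.12],"hand": 0},{"dr": [0,0,0],"delta_pos": [0,0,0.08],"hand": 0},{"dr": [0,0,0],"delta_pos": [0,0,0.04],"hand": 0},{"dr": [0,0,0],"delta_pos": [0,0,0.02],"hand": 0}])

```text
time_s: 29.52
eef_pos: [598.2, -111.0, 73.3]
ee_rot: [-0.0, 1.0, 0.015, 0.0]
force: [-4.2, 0.6, 4.3]
grip_width: 0.142
```

```bash
python3 - <<'E'
from h import *
status(); go([598,-111,73]);
E
```

```text
t 29.52 pos [ 598.2 -111.    73.3] jaw -88.3 z [ 0.001  0.    -1.   ] F [-4.2  0.6  4.3] w 0.142 q [-0.38  0.65  1.41  0.    1.08  1.16]
delta mm tool [-0.2 -0.   0.3] units [-0.   -0.    0.01]
```

>>> servo_tool(motion=[{"dr": [0,0,0],"delta_pos": [0,0,0],"hand": 0.32},{"dr": [0,0,0],"delta_pos": [0,0,0],"hand": 0.32},{"dr": [0,0,0],"delta_pos": [0,0,0],"hand": 0.32},{"dr": [0,0,0],"delta_pos": [0,0,-0.2],"hand": 0.32},{"dr": [0,0,0],"delta_pos": [0,0,-0.4],"hand": 0.32},{"dr": [0,0,0],"delta_pos": [0,0,-0.4],"hand": 0.32}], squeeze=40)

```text
time_s: 30.28
eef_pos: [598.8, -111.4, 126.2]
ee_rot: [0.0, 1.0, 0.015, 0.002]
force: [0.0, 0.6, -0.2]
grip_width: 0.316
```

```bash
python3 - <<'E'
from h import *
status(); snap("side","side15.png")
E
```

```text
t 30.27 pos [ 598.8 -111.4  126.2] jaw -88.3 z [ 0.003 -0.    -1.   ] F [ 0.   0.6 -0.2] w 0.316 q [-0.38  0.59  1.37  0.    1.18  1.16]
```

View pics/side15.png

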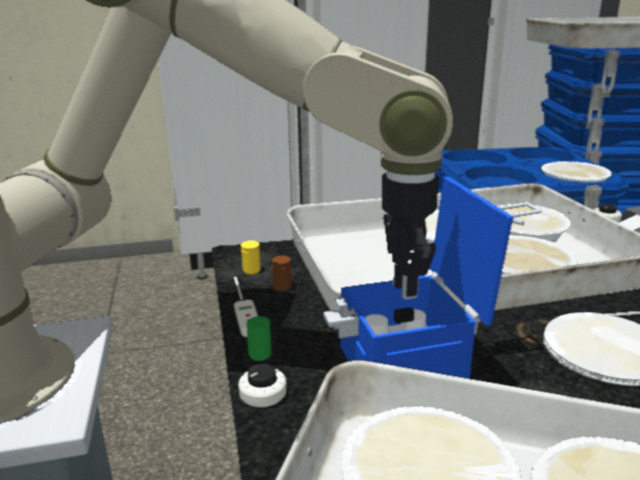

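The caddy stands on the carrier floor, with its black grip at (403,315). Now I'll go round behind the lid.

>>> servo_tool(motion=[{"dr": [0,0,0],"delta_pos": [0,0,-0.8],"hand": 0},{"dr": [0,0,0],"delta_pos": [0,0,-0.9],"hand": 0},{"dr": [0,0,0],"delta_pos": [0,-0.8,0],"hand": 0},{"dr": [0,0,0],"delta_pos": [0,-0.9,0],"hand": 0},{"dr": [0,0,0],"delta_pos": [0,-0.9,0],"hand": 0},{"dr": [0,0,0],"delta_pos": [0,-0.8,0],"hand": 0},{"dr": [0,0,0],"delta_pos": [0,0,0],"hand": 0}])

```text
time_s: 31.2
eef_pos: [594.7, 62.7, 218.8]
ee_rot: [0.001, 1.0, 0.014, 0.006]
force: [-0.3, 0.1, -0.8]
grip_width: -0.003
```

```bash
python3 - <<'E'
from h import *
status(); rotfix(-88.35); go([725,60,215])
p,d=snap("top","top16.png"); np.save("top16.npy",d); W=cloud("top",d)
im=cv2.imread("pics/top16.png"); cv2.imwrite("pics/c16.png",cv2.resize(im[60:290,340:540],None,fx=2.6,fy=2.6,interpolation=cv2.INTER_CUBIC))
# lid top edge
m=(W[...,0]>660)&(W[...,0]<710)&(W[...,1]>-210)&(W[...,1]<0)&(W[...,2]>120)
Q=W[m]
for z in range(120,270,20):
    q=Q[(Q[:,2]>=z)&(Q[:,2]<z+20)]
    if len(q)>5: print(z,len(q),q[:,0].min().round(1),np.median(q[:,0]).round(1),q[:,0].max().round(1),q[:,1].min().round(1),q[:,1].max().round(1))
E
```

```text
t 31.2 pos [594.7  62.7 218.8] jaw -88.4 z [ 0.013 -0.003 -1.   ] F [-0.3  0.1 -0.8] w -0.003 q [-0.09  0.48  1.29 -0.    1.36  1.45]
dr to jaw -88.35 : [ 0.02 -0.07 -0.01]
delta mm tool [130.1   6.3   5.4] units [2.6  0.13 0.11]
120 197 678.0 681.0 684.2 -197.2 -78.3
140 225 679.1 682.8 686.5 -198.2 -76.4
160 231 680.9 684.3 688.1 -197.3 -74.0
180 249 682.2 686.0 690.1 -196.8 -72.3
200 279 684.1 687.5 691.6 -197.7 -68.6
220 305 685.9 689.4 693.3 -197.8 -64.7
240 348 687.2 690.9 709.5 -197.7 -60.1
260 422 689.3 695.2 703.6 -197.6 -55.2
```

View pics/c16.png

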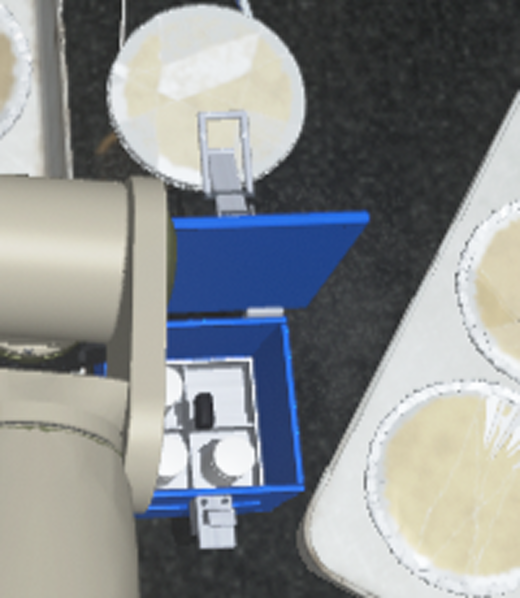

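>>> servo_tool(motion=[{"dr": [0.02,-0.07,0],"delta_pos": [0.85,0.04,0],"hand": 0},{"dr": [0,0,0],"delta_pos": [0.9,0.05,0],"hand": 0},{"dr": [0,0,0],"delta_pos": [0.85,0.05,0],"hand": 0},{"dr": [0,0,0],"delta_pos": [0,0,0],"hand": 0}])

```text
time_s: 31.75
eef_pos: [728.1, 52.0, 217.4]
ee_rot: [0.0, 1.0, 0.011, -0.001]
force: [-0.0, -0.1, -0.3]
grip_width: -0.0
```

```bash
python3 - <<'E'
from h import *
status(); rotfix(-88.35); go([728,-32,218])
E
```

```text
t 31.75 pos [728.1  52.  217.4] jaw -88.8 z [-0.002 -0.001 -1.   ] F [-0.  -0.1 -0.3] w -0.0 q [-0.09  0.83  0.71 -0.    1.61  1.46]
dr to jaw -88.35 : [ 0.    0.01 -0.04]
delta mm tool [-1.9 84.  -0.5] units [-0.04  1.68 -0.01]
```

>>> servo_tool(motion=[{"dr": [0,0,-0.04],"delta_pos": [-0.02,0.6,0],"hand": 0},{"dr": [0,0,0],"delta_pos": [-0.02,0.6,0],"hand": 0},{"dr": [0,0,0],"delta_pos": [0,0.42,0],"hand": 0},{"dr": [0,0,0],"delta_pos": [0,0,0],"hand": 0}])

```text
time_s: 32.25
eef_pos: [726.2, -34.4, 218.3]
ee_rot: [0.001, 1.0, 0.013, -0.001]
force: [0.1, 1.0, 0.7]
grip_width: -0.001
```

```bash
python3 - <<'E'
from h import *
status(); rotfix(-88.35); go([728,-32,218]); snap("side","side17.png")
E
```

```text
t 32.25 pos [726.2 -34.4 218.3] jaw -88.5 z [-0.003 -0.001 -1.   ] F [0.1 1.  0.7] w -0.001 q [-0.21  0.82  0.73 -0.    1.6   1.34]
dr to jaw -88.35 : [ 0.01  0.01 -0.02]
delta mm tool [ 1.8 -2.3  0.3] units [ 0.04 -0.05  0.01]
```

View pics/side17.png

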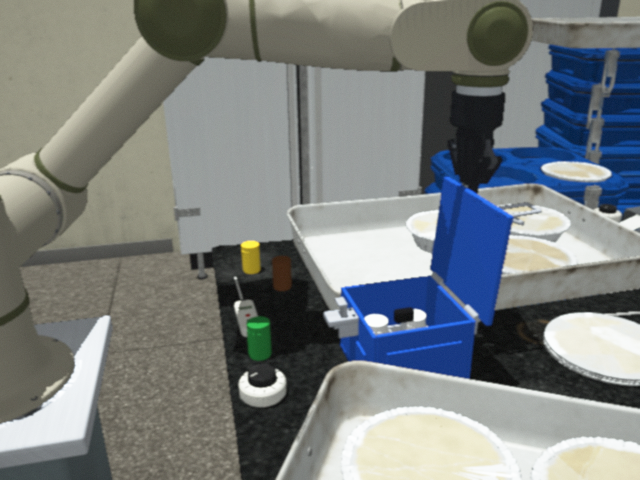

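>>> servo_tool(motion=[{"dr": [0,0,0],"delta_pos": [-0.4,0,0],"hand": 0},{"dr": [0,0,0],"delta_pos": [-0.4,0,0],"hand": 0},{"dr": [0,0,0],"delta_pos": [-0.4,0,0.02],"hand": 0},{"dr": [0,0,0],"delta_pos": [-0.35,0,0.08],"hand": 0}])

```text
time_s: 32.8
eef_pos: [649.4, -31.7, 214.7]
ee_rot: [0.001, 1.0, 0.016, 0.004]
force: [5.3, -1.1, -0.5]
grip_width: 0.002
```

```bash
python3 - <<'E'
from h import *
status(); rotfix(-88.35); snap("side","side18.png")
E
```

```text
t 32.8 pos [649.4 -31.7 214.7] jaw -88.2 z [ 0.009 -0.002 -1.   ] F [ 5.3 -1.1 -0.5] w 0.002 q [-0.23  0.6   1.1  -0.    1.43  1.31]
dr to jaw -88.35 : [ 0.02 -0.05  0.02]
```

View pics/side18.png

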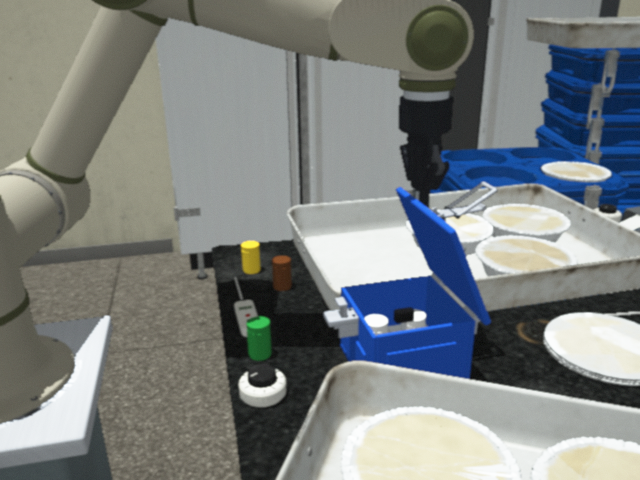

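>>> servo_tool(motion=[{"dr": [0,0,0],"delta_pos": [-0.32,0,0.2],"hand": 0},{"dr": [0,0,0],"delta_pos": [-0.3,0,0.25],"hand": 0},{"dr": [0,0,0],"delta_pos": [-0.2,0,0.2],"hand": 0},{"dr": [0,0,0],"delta_pos": [-0.2,0,0.25],"hand": 0},{"dr": [0,0,0],"delta_pos": [-0.14,0,0.25],"hand": 0}])

```text
time_s: 33.48
eef_pos: [592.4, -30.0, 161.2]
ee_rot: [0.003, 1.0, 0.018, 0.01]
force: [-0.0, -1.6, 4.0]
grip_width: 0.001
```

```bash
python3 - <<'E'
from h import *
status(); rotfix(-88.35); snap("side","side19.png")
E
```

```text
t 33.48 pos [592.4 -30.  161.2] jaw -87.9 z [ 0.019 -0.005 -1.   ] F [-0.  -1.6  4. ] w 0.001 q [-0.25  0.51  1.4  -0.    1.21  1.29]
dr to jaw -88.35 : [ 0.03 -0.11  0.05]
```

View pics/side19.png

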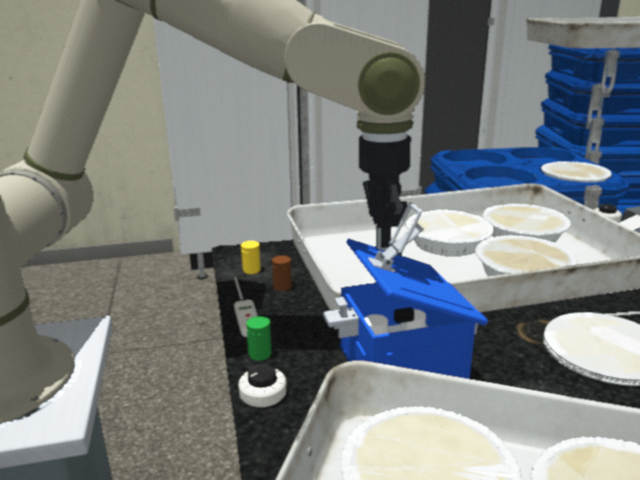

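>>> servo_tool(motion=[{"dr": [0,-0.08,0.05],"delta_pos": [-0.1,0.06,0.22],"hand": 0},{"dr": [0,0,0],"delta_pos": [-0.1,0.06,0.25],"hand": 0},{"dr": [0,0,0],"delta_pos": [-0.08,0,0.25],"hand": 0},{"dr": [0,0,0],"delta_pos": [-0.04,0,0.2],"hand": 0}])

```text
time_s: 34.02
eef_pos: [577.8, -34.6, 117.2]
ee_rot: [0.002, 1.0, 0.015, 0.005]
force: [-23.6, 8.9, 81.9]
grip_width: 0.002
```

```bash
python3 - <<'E'
from h import *
status(); rotfix(-88.35)
E
```

```text
t 34.02 pos [577.8 -34.6 117.2] jaw -88.3 z [ 0.01  -0.005 -1.   ] F [-23.6   8.9  81.9] w 0.002 q [-0.26  0.53  1.48 -0.    1.11  1.28]
dr to jaw -88.35 : [ 0.03 -0.05  0.01]
```

>>> servo_tool(motion=[{"dr": [0,0,0],"delta_pos": [0,0,-0.1],"hand": 0},{"dr": [0,0,0],"delta_pos": [0,-0.3,-0.4],"hand": 0},{"dr": [0,0,0],"delta_pos": [0,-0.8,-0.4],"hand": 0},{"dr": [0,0,0],"delta_pos": [0,-0.9,-0.4],"hand": 0},{"dr": [0,0,0],"delta_pos": [-0.4,-0.9,0],"hand": 0},{"dr": [0,0,0],"delta_pos": [-0.4,0,0],"hand": 0}])

```text
time_s: 34.78
eef_pos: [531.4, 111.8, 179.8]
ee_rot: [0.003, 1.0, 0.014, 0.003]
force: [1.0, -0.7, -0.3]
grip_width: 0.0
```

```bash
python3 - <<'E'
from h import *
status()
ps,ds=snap("side","side20.png"); p,d=snap("top","top20.png"); np.save("top20.npy",d); np.save("side20.npy",ds)
W=cloud("top",d)
m=(W[...,0]>520)&(W[...,0]<675)&(W[...,1]>-195)&(W[...,1]<-22)&(np.abs(W[...,1]+109)>30)
Q=W[m]; A=np.c_[Q[:,:2],np.ones(len(Q))]; c=np.linalg.lstsq(A,Q[:,2],rcond=None)[0]; print("lid plane",c, "z front/back",c@[520,-109,1],c@[670,-109,1],len(Q))
im=cv2.imread("pics/top20.png"); cv2.imwrite("pics/c20.png",cv2.resize(im[120:290,350:500],None,fx=3.5,fy=3.5,interpolation=cv2.INTER_CUBIC))
im=cv2.imread("pics/side20.png"); cv2.imwrite("pics/s20.png",cv2.resize(im[180:400,300:520],None,fx=2.7,fy=2.7,interpolation=cv2.INTER_CUBIC))
E
```

```text
t 34.77 pos [531.4 111.8 179.8] jaw -88.4 z [ 0.006 -0.007 -1.   ] F [ 1.  -0.7 -0.3] w 0.0 q [-0.01  0.39  1.52 -0.01  1.22  1.54]
lid plane [ 0.16542686 -0.13132203 -4.90522991] z front/back 95.43084165589747 120.24487140584388 4217
```

View pics/c20.png

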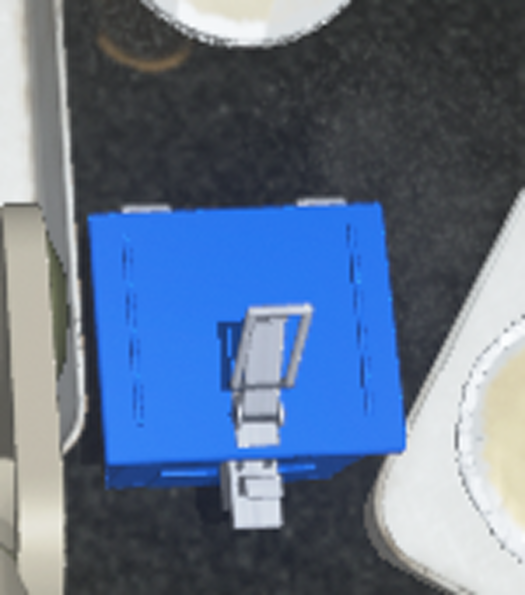

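View pics/s20.png

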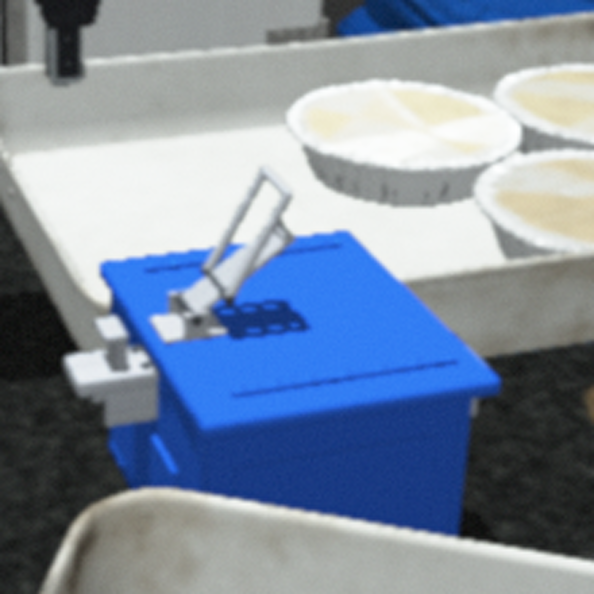

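```bash
cat >> h.py <<'E'
C=np.array([597.8,-109.7,0]); YA=np.radians(1.65)
def tocar(P):
    P=np.asarray(P)-C; c,s=np.cos(YA),np.sin(YA)
    return np.stack([P[...,0]*c+P[...,1]*s,-P[...,0]*s+P[...,1]*c,P[...,2]],-1)
def fromcar(p):
    c,s=np.cos(YA),np.sin(YA); return np.array([p[0]*c-p[1]*s,p[0]*s+p[1]*c,p[2]])+C
def latchpts(cam,d,show=True):
    W=tocar(cloud(cam,d))
    m=(W[...,0]>-125)&(W[...,0]<60)&(np.abs(W[...,1])<28)&(W[...,2]>122)&(W[...,2]<240)
    return W[m],m
E
python3 - <<'E'
from h import *
np.set_printoptions(suppress=True)
for cam in("top","side"):
    d=np.load(cam+"20.npy"); Q,m=latchpts(cam,d)
    W=tocar(cloud(cam,d)); l=(W[...,0]>-75)&(W[...,0]<70)&(np.abs(W[...,1])>30)&(np.abs(W[...,1])<85)&(np.abs(W[...,2]-118)<12)
    q=W[l]; A=np.c_[q[:,:2],np.ones(len(q))]; print(cam,"lid",np.linalg.lstsq(A,q[:,2],rcond=None)[0].round(3),len(q))
    Q=Q[Q[:,2]>128]
    for z in range(126,215,8):
        q=Q[(Q[:,2]>=z)&(Q[:,2]<z+8)]
        if len(q): print(z,len(q),"x",q[:,0].min().round(0),np.median(q[:,0]).round(0),q[:,0].max().round(0),"y",q[:,1].min().round(0),q[:,1].max().round(0))
    print("maxz",Q[np.argsort(-Q[:,2])[:8]].round(0).tolist())
E
```

```text
top lid [  0.001  -0.001 119.252] 3340
126 37 x -101.0 -56.0 -49.0 y -13.0 14.0
134 77 x -57.0 -48.0 -38.0 y -13.0 18.0
142 91 x -46.0 -37.0 -27.0 y -17.0 19.0
150 76 x -39.0 -26.0 -17.0 y -19.0 19.0
158 69 x -33.0 -17.0 -7.0 y -18.0 19.0
166 50 x -28.0 -9.0 -4.0 y -17.0 19.0
174 24 x -24.0 -20.0 -4.0 y -18.0 19.0
182 18 x -19.0 -16.0 -11.0 y -17.0 19.0
190 24 x -16.0 -12.0 -8.0 y -18.0 19.0
198 54 x -11.0 -7.0 -4.0 y -18.0 19.0
maxz [[-9.0, 16.0, 203.0], [-7.0, -4.0, 203.0], [-8.0, -12.0, 203.0], [-8.0, -14.0, 203.0], [-9.0, -2.0, 202.0], [-9.0, 10.0, 202.0], [-7.0, 4.0, 202.0], [-7.0, 2.0, 202.0]]
side lid [ -0.     -0.001 115.618] 3333
126 111 x -60.0 -53.0 -41.0 y -15.0 15.0
134 111 x -50.0 -42.0 -34.0 y -20.0 17.0
142 126 x -40.0 -34.0 -19.0 y -20.0 18.0
150 116 x -35.0 -26.0 -11.0 y -20.0 17.0
158 115 x -31.0 -15.0 1.0 y -22.0 18.0
166 86 x -25.0 -20.0 1.0 y -20.0 18.0
174 55 x -21.0 -17.0 -12.0 y -20.0 18.0
182 54 x -17.0 -13.0 -8.0 y -20.0 17.0
190 85 x -13.0 -9.0 -5.0 y -20.0 20.0
198 3 x -8.0 -8.0 -7.0 y -12.0 14.0
maxz [[-8.0, -12.0, 198.0], [-7.0, 2.0, 198.0], [-8.0, 14.0, 198.0], [-8.0, -4.0, 198.0], [-8.0, -15.0, 198.0], [-9.0, -14.0, 198.0], [-7.0, 11.0, 198.0], [-6.0, -15.0, 198.0]]
```

```bash
python3 - <<'E'
from h import *
rotfix(-88.35); print(fromcar([32,0,235])); go(fromcar([32,0,235]))
E
```

```text
dr to jaw -88.35 : [ 0.04 -0.03 -0.02]
[ 629.78673178 -108.77859352  235.        ]
delta mm tool [ 93.2 221.8 -52.8] units [ 1.86  4.44 -1.06]
```

>>> servo_tool(motion=[{"dr": [0.04,-0.03,0],"delta_pos": [0,0,-0.9],"hand": 0},{"dr": [0,0,0],"delta_pos": [0.45,0.2,-0.3],"hand": 0},{"dr": [0,0,0],"delta_pos": [0.45,0.8,0],"hand": 0},{"dr": [0,0,0],"delta_pos": [0.45,0.8,0],"hand": 0},{"dr": [0,0,0],"delta_pos": [0.4,0.8,0],"hand": 0},{"dr": [0,0,0],"delta_pos": [0,0.8,0],"hand": 0},{"dr": [0,0,0],"delta_pos": [0,0.8,0],"hand": 0},{"dr": [0,0,0],"delta_pos": [0,0,0],"hand": 0}])

```text
time_s: 35.88
eef_pos: [629.1, -111.0, 236.6]
ee_rot: [0.001, 1.0, 0.01, -0.002]
force: [-0.6, 0.5, 0.5]
grip_width: -0.0
```

```bash
python3 - <<'E'
from h import *
status(); rotfix(-88.35); go(fromcar([32,0,170]))
E
```

```text
t 35.88 pos [ 629.1 -111.   236.6] jaw -88.9 z [-0.004 -0.002 -1.   ] F [-0.6  0.5  0.5] w -0.0 q [-0.36  0.57  1.1  -0.    1.47  1.2 ]
dr to jaw -88.35 : [ 0.01  0.03 -0.06]
delta mm tool [ 1.  -2.3 66.6] units [ 0.02 -0.05  1.33]
```

>>> servo_tool(motion=[{"dr": [0,0.03,-0.06],"delta_pos": [0.02,-0.05,0.5],"hand": 0},{"dr": [0,0,0],"delta_pos": [0,0,0.5],"hand": 0},{"dr": [0,0,0],"delta_pos": [0,0,0.25],"hand": 0},{"dr": [0,0,0],"delta_pos": [0,0,0],"hand": 0}])

```text
time_s: 36.38
eef_pos: [631.0, -108.8, 171.4]
ee_rot: [0.001, 1.0, 0.014, 0.0]
force: [0.1, 0.2, 0.2]
grip_width: -0.001
```

```bash
python3 - <<'E'
from h import *
status(); rotfix(-88.35); go(fromcar([32,0,165])); snap("side","side21.png")
im=cv2.imread("pics/side21.png"); cv2.imwrite("pics/s21.png",cv2.resize(im[120:400,260:520],None,fx=2.1,fy=2.1,interpolation=cv2.INTER_CUBIC))
E
```

```text
t 36.38 pos [ 631.  -108.8  171.4] jaw -88.4 z [ 0.001 -0.002 -1.   ] F [0.1 0.2 0.2] w -0.001 q [-0.35  0.61  1.2  -0.    1.33  1.19]
dr to jaw -88.35 : [ 0.01 -0.   -0.  ]
delta mm tool [-1.2 -0.1  6.4] units [-0.02 -0.    0.13]
```

View pics/s21.png

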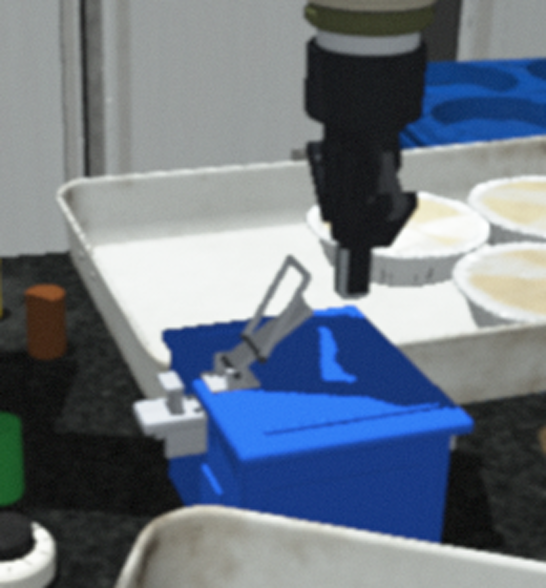

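>>> servo_tool(motion=[{"dr": [0,0,0],"delta_pos": [0,0,0.2],"hand": 0},{"dr": [0,0,0],"delta_pos": [-0.25,0,0],"hand": 0},{"dr": [0,0,0],"delta_pos": [-0.25,0,0],"hand": 0},{"dr": [0,0,0],"delta_pos": [-0.25,0,0],"hand": 0},{"dr": [0,0,0],"delta_pos": [-0.25,0,0],"hand": 0}])

```text
time_s: 37.05
eef_pos: [588.3, -111.1, 168.2]
ee_rot: [0.004, 1.0, 0.015, 0.015]
force: [2.2, -0.3, 2.8]
grip_width: -0.001
```

```bash
python3 - <<'E'
from h import *
status(); print(tocar(ctrl.sense()["eef_pos"])); rotfix(-88.35); snap("side","side22.png")
im=cv2.imread("pics/side22.png"); cv2.imwrite("pics/s22.png",cv2.resize(im[120:400,260:520],None,fx=2.1,fy=2.1,interpolation=cv2.INTER_CUBIC))
E
```

```text
t 37.05 pos [ 588.3 -111.1  168.2] jaw -88.3 z [ 0.03  -0.008 -1.   ] F [ 2.2 -0.3  2.8] w -0.001 q [-0.38  0.51  1.38  0.    1.22  1.16]
[ -9.49709144  -1.10909808 168.16823537]
dr to jaw -88.35 : [ 0.05 -0.17  0.  ]
```

View pics/s22.png

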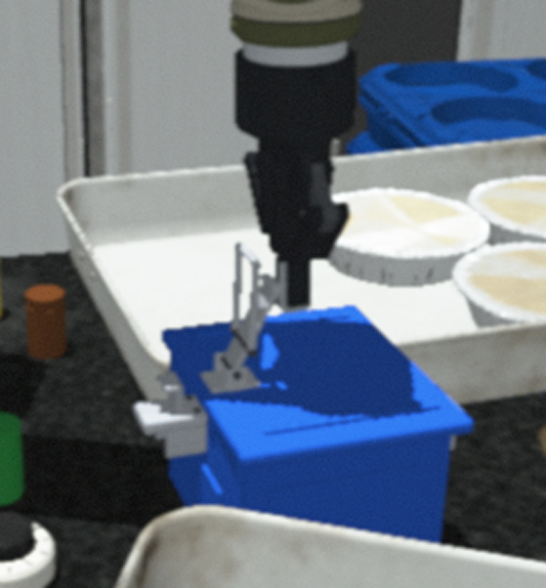

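Working: the lever is rising and the loop leads it. Continue at the same height, correcting the tilt.

>>> servo_tool(motion=[{"dr": [0.05,-0.17,0],"delta_pos": [0,-0.02,0.05],"hand": 0},{"dr": [0,0,0],"delta_pos": [-0.2,0,0.02],"hand": 0},{"dr": [0,0,0],"delta_pos": [-0.2,0,0.02],"hand": 0},{"dr": [0,-0.05,0],"delta_pos": [-0.2,0,0.02],"hand": 0}])

```text
time_s: 37.6
eef_pos: [555.4, -110.8, 161.5]
ee_rot: [-0.0, 1.0, 0.015, -0.007]
force: [1.1, 0.1, 1.0]
grip_width: 0.0
```

```bash
python3 - <<'E'
from h import *
status(); print(tocar(ctrl.sense()["eef_pos"])); rotfix(-88.35); snap("side","side23.png")
im=cv2.imread("pics/side23.png"); cv2.imwrite("pics/s23.png",cv2.resize(im[120:400,260:520],None,fx=2.1,fy=2.1,interpolation=cv2.INTER_CUBIC))
E
```

```text
t 37.6 pos [ 555.4 -110.8  161.5] jaw -88.3 z [-0.014  0.001 -1.   ] F [1.1 0.1 1. ] w 0.0 q [-0.4   0.47  1.46 -0.01  1.23  1.14]
[-4.24268853e+01  1.01517003e-01  1.61483965e+02]
dr to jaw -88.35 : [-0.01  0.08  0.  ]
```

View pics/s23.png

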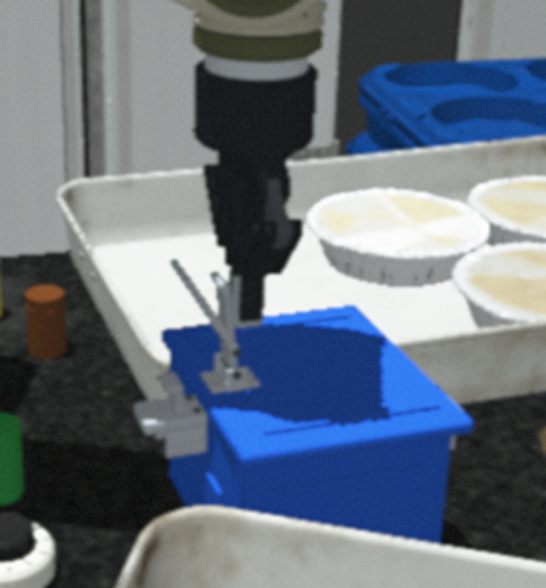

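>>> servo_tool(motion=[{"dr": [0,0.08,0],"delta_pos": [-0.12,0,0],"hand": 0},{"dr": [0,0,0],"delta_pos": [-0.12,0,0],"hand": 0},{"dr": [0,0,0],"delta_pos": [0,0,0],"hand": 0}])

```text
time_s: 38.02
eef_pos: [541.2, -111.1, 161.3]
ee_rot: [-0.001, 1.0, 0.014, -0.001]
force: [0.2, 0.5, 0.3]
grip_width: 0.003
```

```bash
python3 - <<'E'
from h import *
status(); print(tocar(ctrl.sense()["eef_pos"])); rotfix(-88.35); p,d=snap("side","side24.png")
im=cv2.imread("pics/side24.png"); cv2.imwrite("pics/s24.png",cv2.resize(im[120:400,260:520],None,fx=2.1,fy=2.1,interpolation=cv2.INTER_CUBIC))
Q,m=latchpts("side",d)
for z in range(126,215,8):
    q=Q[(Q[:,2]>=z)&(Q[:,2]<z+8)]
    if len(q): print(z,len(q),"x",np.percentile(q[:,0],[0,10,50,90,100]).round(0))
E
```

```text
t 38.02 pos [ 541.2 -111.1  161.3] jaw -88.4 z [-0.001  0.001 -1.   ] F [0.2 0.5 0.3] w 0.003 q [-0.41  0.44  1.51  0.    1.2   1.13]
[-56.65874519   0.21258049 161.33938019]
dr to jaw -88.35 : [-0.01  0.01 -0.  ]
126 68 x [-61. -59. -54. -48. -47.]
134 10 x [-62. -61. -59. -57. -55.]
142 114 x [-96. -83. -71. -64. -61.]
150 241 x [-124. -114.  -97.  -74.  -65.]
158 130 x [-125. -123.  -74.  -54.  -47.]
166 116 x [-81. -77. -65. -53. -47.]
174 121 x [-89. -82. -65. -53. -47.]
182 153 x [-90. -88. -68. -54. -48.]
190 79 x [-70. -69. -63. -54. -48.]
198 47 x [-73. -72. -70. -68. -48.]
206 74 x [-72. -71. -70. -68. -52.]
214 50 x [-73. -71. -70. -67. -64.]
```

View pics/s24.png

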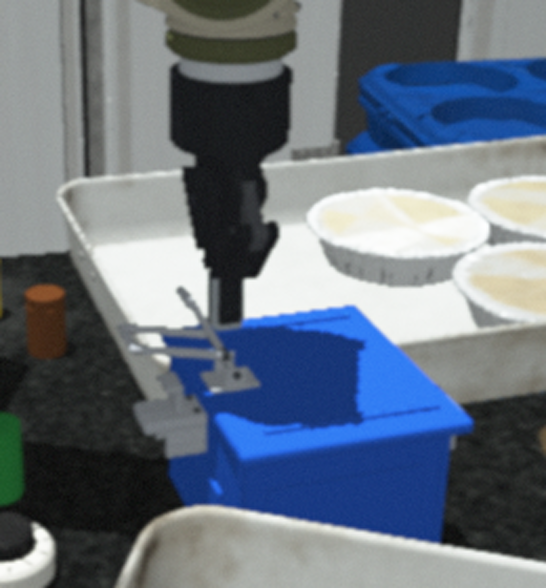

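The lever now leans forward at about 2.1 rad, and the loop is level with its bar at carrier (-125,157). Next I'll press the bar down from above.

>>> servo_tool(motion=[{"dr": [0,0,0],"delta_pos": [0.1,0,-0.3],"hand": 0},{"dr": [0,0,0],"delta_pos": [0,0,-0.8],"hand": 0},{"dr": [0,0,0],"delta_pos": [-0.4,0,-0.1],"hand": 0},{"dr": [0,0,0],"delta_pos": [-0.6,0,0],"hand": 0},{"dr": [0,0,0],"delta_pos": [-0.5,0,0],"hand": 0},{"dr": [0,0,0],"delta_pos": [0,0,0],"hand": 0}])

```text
time_s: 38.83
eef_pos: [470.1, -113.3, 223.1]
ee_rot: [-0.001, 1.0, 0.015, -0.001]
force: [0.9, -0.5, 0.1]
grip_width: 0.001
```

```bash
python3 - <<'E'
from h import *
status(); print(tocar(ctrl.sense()["eef_pos"])); rotfix(-88.35); go(fromcar([-129,0,165])); snap("side","side25.png")
p,d=snap("top","top25.png")
im=cv2.imread("pics/side25.png"); cv2.imwrite("pics/s25.png",cv2.resize(im[120:400,260:520],None,fx=2.1,fy=2.1,interpolation=cv2.INTER_CUBIC))
E
```

```text
t 38.83 pos [ 470.1 -113.3  223.1] jaw -88.3 z [-0.003  0.001 -1.   ] F [ 0.9 -0.5  0.1] w 0.001 q [-0.48  0.23  1.63 -0.    1.29  1.06]
[-1.27769412e+02  1.19296269e-01  2.23104194e+02]
dr to jaw -88.35 : [-0.01  0.02  0.  ]
delta mm tool [-1.1  0.2 58.1] units [-0.02  0.    1.16]
```

View pics/s25.png

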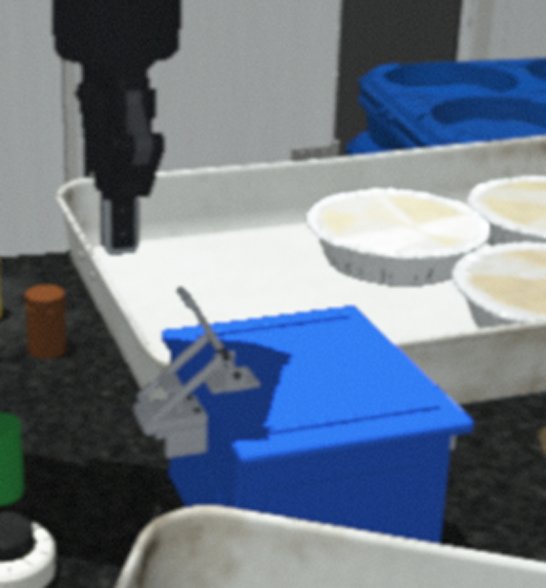

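```bash
python3 - <<'E'
from h import *
for cam in("top","side"):
    p,d=snap(cam,"x26%s.png"%cam); W=tocar(cloud(cam,d))
    m=(W[...,0]>-135)&(W[...,0]<-35)&(np.abs(W[...,1])<24)&(W[...,2]>80)&(W[...,2]<200)
    Q=W[m]
    for a in range(-132,-40,6):
        q=Q[(Q[:,0]>=a)&(Q[:,0]<a+6)]
        s=q[np.abs(q[:,1])>13.5]; c=q[np.abs(q[:,1])<10]
        print(cam,a,"side wires z",np.percentile(s[:,2],[10,50,95]).round(0) if len(s) else None,"mid",np.percentile(c[:,2],[10,50,95]).round(0) if len(c) else None)
im=cv2.imread("pics/x26side.png"); cv2.imwrite("pics/s26.png",cv2.resize(im[230:350,300:400],None,fx=6,fy=5,interpolation=cv2.INTER_CUBIC))
E
```

```text
top -132 side wires z None mid None
top -126 side wires z None mid None
top -120 side wires z [103. 104. 106.] mid [98. 98. 98.]
top -114 side wires z [108. 111. 116.] mid None
top -108 side wires z [112. 115. 118.] mid None
top -102 side wires z [ 86.  98. 122.] mid None
top -96 side wires z [ 90. 104. 127.] mid [128. 128. 128.]
top -90 side wires z [ 90. 129. 136.] mid [164. 189. 192.]
top -84 side wires z [ 84. 104. 140.] mid [104. 108. 190.]
top -78 side wires z [ 90. 118. 146.] mid [113. 120. 178.]
top -72 side wires z [118. 122. 152.] mid [118. 160. 167.]
top -66 side wires z [119. 148. 154.] mid [122. 153. 156.]
top -60 side wires z [116. 119. 124.] mid [138. 143. 147.]
top -54 side wires z [117. 119. 122.] mid [124. 133. 137.]
top -48 side wires z [117. 119. 122.] mid [120. 122. 125.]
top -42 side wires z [117. 119. 122.] mid [119. 122. 125.]
side -132 side wires z None mid None
side -126 side wires z None mid None
side -120 side wires z [ 95.  98. 107.] mid [ 95. 101. 107.]
side -114 side wires z [ 96. 106. 111.] mid [106. 107. 108.]
side -108 side wires z [ 95. 110. 115.] mid [101. 102. 123.]
side -102 side wires z [ 85. 100. 120.] mid [101. 123. 124.]
side -96 side wires z [ 84.  98. 125.] mid [105. 122. 124.]
side -90 side wires z [ 85. 119. 131.] mid [102. 184. 187.]
side -84 side wires z [ 85. 101. 135.] mid [101. 103. 184.]
side -78 side wires z [ 87. 115. 139.] mid [101. 115. 167.]
side -72 side wires z [116. 140. 145.] mid [116. 119. 162.]
side -66 side wires z [115. 122. 148.] mid [118. 119. 149.]
side -60 side wires z [115. 116. 130.] mid [118. 119. 136.]
side -54 side wires z [115. 117. 132.] mid [129. 130. 131.]
side -48 side wires z [115. 116. 126.] mid [116. 118. 119.]
side -42 side wires z [115. 116. 117.] mid [117. 118. 119.]
```

View pics/s26.png

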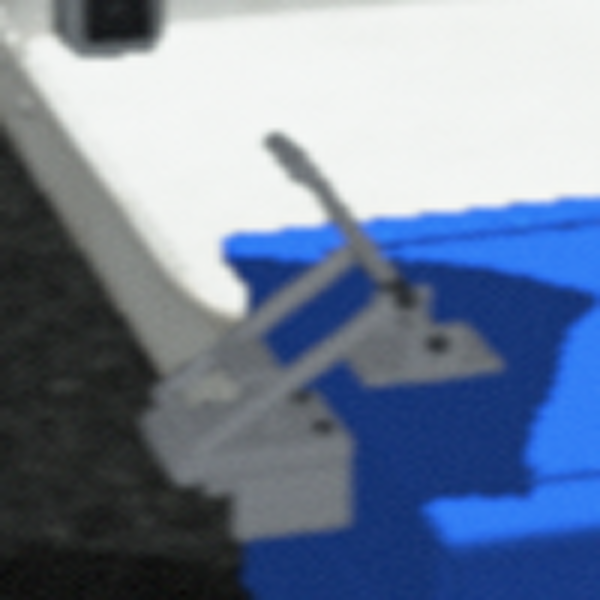

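>>> servo_tool(motion=[{"dr": [0,0,0],"delta_pos": [-0.4,0,0.3],"hand": 0},{"dr": [0,0,0],"delta_pos": [0,0,0.8],"hand": 0},{"dr": [0,0,0],"delta_pos": [0,0,0.8],"hand": 0},{"dr": [0,0,0],"delta_pos": [0,0,0.3],"hand": 0},{"dr": [0,0,0],"delta_pos": [0,0,0],"hand": 0}])

```text
time_s: 39.65
eef_pos: [453.7, -114.0, 109.0]
ee_rot: [-0.001, 1.0, 0.016, -0.001]
force: [0.7, -0.7, 0.5]
grip_width: -0.0
```

```bash
python3 - <<'E'
from h import *
status(); print(tocar(ctrl.sense()["eef_pos"])); rotfix(-88.35); go(fromcar([-147,0,106.5])); snap("side","side27.png")
im=cv2.imread("pics/side27.png"); cv2.imwrite("pics/s27.png",cv2.resize(im[180:360,260:420],None,fx=3.6,fy=3.2,interpolation=cv2.INTER_CUBIC))
E
```

```text
t 39.65 pos [ 453.7 -114.   109. ] jaw -88.2 z [-0.002  0.001 -1.   ] F [ 0.7 -0.7  0.5] w -0.0 q [-0.5   0.33  1.82  0.    0.99  1.04]
[-144.18881587   -0.15010472  109.04496407]
dr to jaw -88.35 : [-0.01  0.01  0.02]
delta mm tool [-2.8 -0.2  2.6] units [-0.06 -0.    0.05]
```

View pics/s27.png

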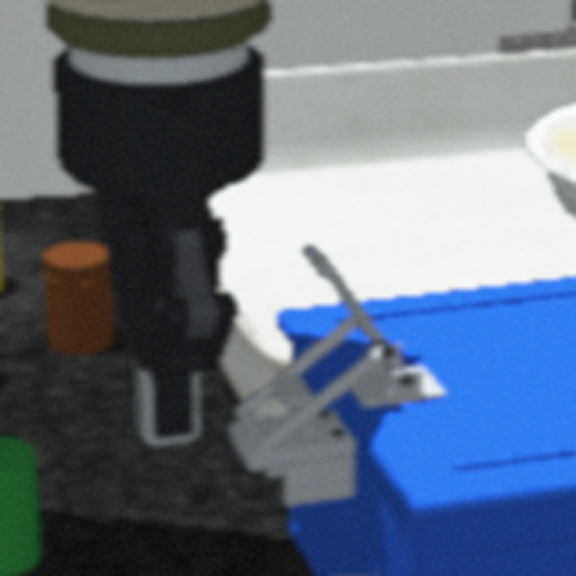

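>>> servo_tool(motion=[{"dr": [0,0,0],"delta_pos": [0.1,0,0.06],"hand": 0},{"dr": [0,0,0],"delta_pos": [0.1,0,0],"hand": 0},{"dr": [0,0,0],"delta_pos": [0.1,0,0],"hand": 0},{"dr": [0,0,0],"delta_pos": [0,0,0],"hand": 0}])

```text
time_s: 40.2
eef_pos: [471.6, -114.1, 108.5]
ee_rot: [0.001, 1.0, 0.016, 0.001]
force: [-1.0, 1.0, -0.7]
grip_width: 0.001
```

```bash
python3 - <<'E'
from h import *
status(); print(tocar(ctrl.sense()["eef_pos"])); rotfix(-88.35); snap("side","side28.png")
im=cv2.imread("pics/side28.png"); cv2.imwrite("pics/s28.png",cv2.resize(im[180:360,260:420],None,fx=3.6,fy=3.2,interpolation=cv2.INTER_CUBIC))
E
```

```text
t 40.2 pos [ 471.6 -114.1  108.5] jaw -88.1 z [ 0.003 -0.001 -1.   ] F [-1.   1.  -0.7] w 0.001 q [-0.48  0.37  1.78  0.    1.    1.06]
[-126.25114972   -0.78338978  108.49959467]
dr to jaw -88.35 : [ 0.01 -0.02  0.02]
```

View pics/s28.png

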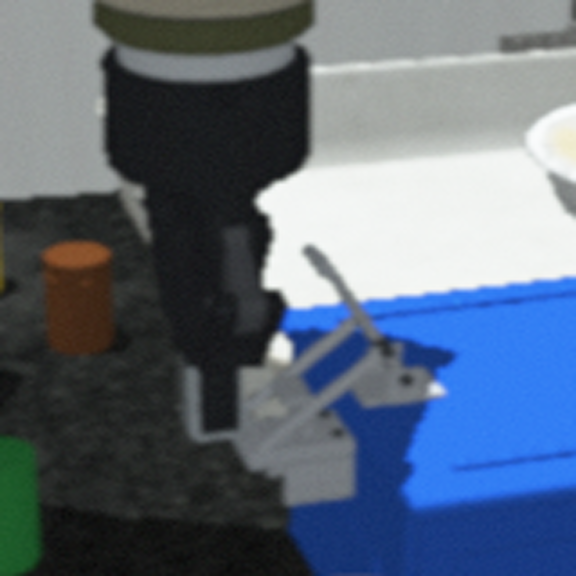

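>>> servo_tool(motion=[{"dr": [0,0,0],"delta_pos": [0,0,0.05],"hand": 0},{"dr": [0,0,0],"delta_pos": [0.08,0,0.01],"hand": 0},{"dr": [0,0,0],"delta_pos": [0.08,0,0.01],"hand": 0},{"dr": [0,0,0],"delta_pos": [0.08,0,0.01],"hand": 0}])

```text
time_s: 40.75
eef_pos: [481.0, -113.6, 104.4]
ee_rot: [0.0, 1.0, 0.017, -0.003]
force: [-13.2, -0.1, 13.8]
grip_width: 0.001
```

```bash
python3 - <<'E'
from h import *
status(); print(tocar(ctrl.sense()["eef_pos"])); rotfix(-88.35); snap("side","side29.png")
im=cv2.imread("pics/side29.png"); cv2.imwrite("pics/s29.png",cv2.resize(im[180:360,260:420],None,fx=3.6,fy=3.2,interpolation=cv2.INTER_CUBIC))
E
```

```text
t 40.75 pos [ 481.  -113.6  104.4] jaw -88.1 z [-0.006 -0.    -1.   ] F [-13.2  -0.1  13.8] w 0.001 q [-0.47  0.39  1.75 -0.    1.01  1.07]
[-116.88253038   -0.5258954   104.42823407]
dr to jaw -88.35 : [0.   0.03 0.02]
```

View pics/s29.png

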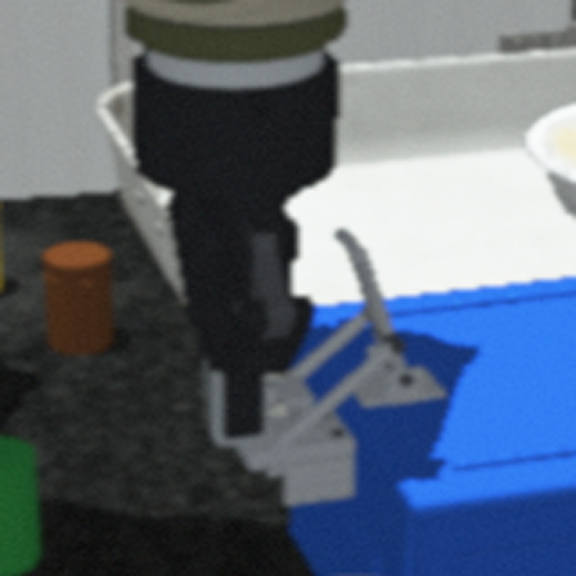

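>>> servo_tool(motion=[{"dr": [0,0.03,0],"delta_pos": [0.06,0,-0.03],"hand": 0},{"dr": [0,0,0],"delta_pos": [0.08,0,0],"hand": 0},{"dr": [0,0,0],"delta_pos": [0.08,0,0],"hand": 0}])

```text
time_s: 41.18
eef_pos: [486.5, -113.1, 105.3]
ee_rot: [-0.001, 1.0, 0.017, -0.009]
force: [-39.0, -5.2, 25.5]
grip_width: 0.001
```

```bash
python3 - <<'E'
from h import *
status(); print(tocar(ctrl.sense()["eef_pos"])); rotfix(-88.35); p,d=snap("side","side30.png")
im=cv2.imread("pics/side30.png"); cv2.imwrite("pics/s30.png",cv2.resize(im[180:360,260:420],None,fx=3.6,fy=3.2,interpolation=cv2.INTER_CUBIC))
Q,m=latchpts("side",d)
for z in range(126,200,8):
    q=Q[(Q[:,2]>=z)&(Q[:,2]<z+8)&(Q[:,0]>-85)]
    if len(q): print(z,len(q),"x",np.percentile(q[:,0],[0,10,50,90,100]).round(0))
E
```

```text
t 41.17 pos [ 486.5 -113.1  105.3] jaw -88.0 z [-0.019  0.001 -1.   ] F [-39.   -5.2  25.5] w 0.001 q [-0.46  0.41  1.72 -0.01  1.03  1.08]
[-111.35569489   -0.20420185  105.32582814]
dr to jaw -88.35 : [-0.01  0.11  0.04]
126 142 x [-82. -78. -64. -52. -47.]
134 94 x [-72. -70. -64. -56. -52.]
142 87 x [-65. -61. -57. -55. -52.]
150 47 x [-58. -57. -56. -54. -52.]
158 42 x [-58. -58. -57. -54. -52.]
166 41 x [-58. -58. -57. -54. -53.]
174 40 x [-59. -58. -57. -54. -53.]
182 36 x [-60. -58. -57. -54. -53.]
190 53 x [-61. -60. -59. -55. -54.]
```

View pics/s30.png

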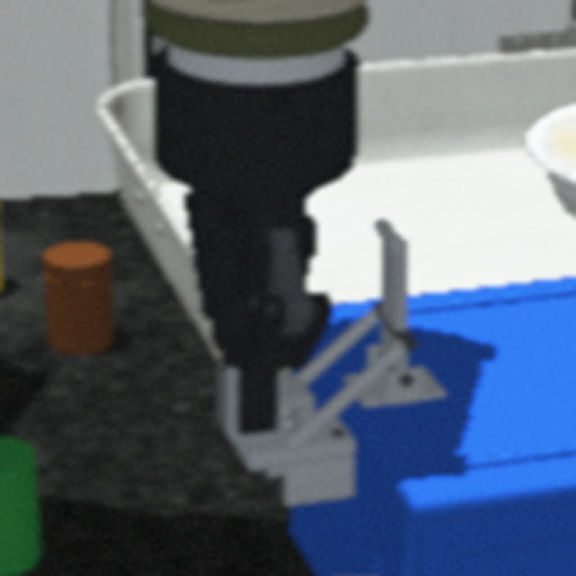

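The bar is under the lip and against the post, with the lever about upright. Back off and rise.

>>> servo_tool(motion=[{"dr": [0,0.1,0],"delta_pos": [-0.2,0,0],"hand": 0},{"dr": [0,0,0],"delta_pos": [-0.4,0,0],"hand": 0},{"dr": [0,0,0],"delta_pos": [-0.1,0,-0.6],"hand": 0},{"dr": [0,0,0],"delta_pos": [0,0,-0.8],"hand": 0},{"dr": [0,0,0],"delta_pos": [0,0,-0.15],"hand": 0},{"dr": [0,0,0],"delta_pos": [0,0,0],"hand": 0}])

```text
time_s: 41.98
eef_pos: [450.8, -114.7, 184.6]
ee_rot: [-0.001, 1.0, 0.017, -0.001]
force: [-1.3, -0.1, -0.7]
grip_width: -0.002
```

```bash
python3 - <<'E'
from h import *
status(); print(tocar(ctrl.sense()["eef_pos"])); rotfix(-88.35); go(fromcar([-80,0,180])); p,d=snap("side","side31.png")
im=cv2.imread("pics/side31.png"); cv2.imwrite("pics/s31.png",cv2.resize(im[180:360,260:420],None,fx=3.6,fy=3.2,interpolation=cv2.INTER_CUBIC))
E
```

```text
t 41.98 pos [ 450.8 -114.7  184.6] jaw -88.0 z [-0.003  0.002 -1.   ] F [-1.3 -0.1 -0.7] w -0.002 q [-0.5   0.23  1.74  0.    1.18  1.03]
[-147.09572018   -0.73340753  184.60054068]
dr to jaw -88.35 : [-0.01  0.01  0.03]
delta mm tool [67.1 -0.4  4.4] units [ 1.34 -0.01  0.09]
```

View pics/s31.png

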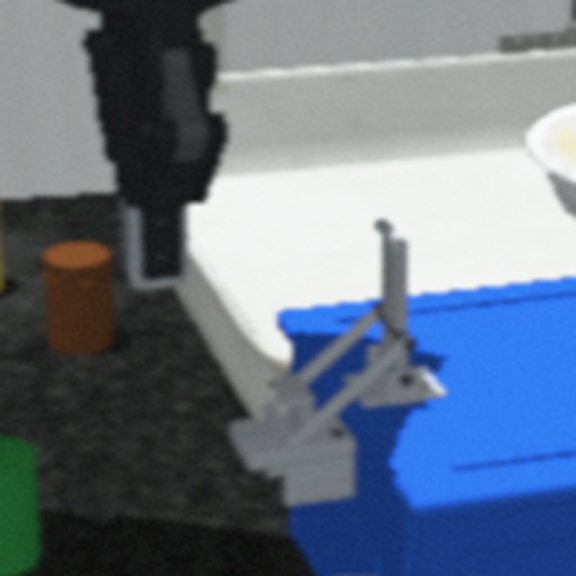

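>>> servo_tool(motion=[{"dr": [0,0,0],"delta_pos": [0.65,-0.01,0.05],"hand": 0},{"dr": [0,0,0],"delta_pos": [0.6,0,0.05],"hand": 0},{"dr": [0,0,0],"delta_pos": [0.25,0,0],"hand": 0},{"dr": [0,0,0],"delta_pos": [0.25,0,0],"hand": 0},{"dr": [0,0,0],"delta_pos": [0.2,0,0],"hand": 0}])

```text
time_s: 42.65
eef_pos: [548.8, -109.8, 171.8]
ee_rot: [-0.004, 1.0, 0.017, -0.007]
force: [-1.2, -1.0, 0.8]
grip_width: 0.001
```

```bash
python3 - <<'E'
from h import *
status(); print(tocar(ctrl.sense()["eef_pos"])); rotfix(-88.35); p,d=snap("side","side32.png")
im=cv2.imread("pics/side32.png"); cv2.imwrite("pics/s32.png",cv2.resize(im[180:360,260:420],None,fx=3.6,fy=3.2,interpolation=cv2.INTER_CUBIC))
E
```

```text
t 42.65 pos [ 548.8 -109.8  171.8] jaw -88.1 z [-0.014  0.007 -1.   ] F [-1.2 -1.   0.8] w 0.001 q [-0.41  0.45  1.46  0.    1.24  1.13]
[-48.9737884    1.28325756 171.75496136]
dr to jaw -88.35 : [-0.04  0.08  0.03]
```

View pics/s32.png

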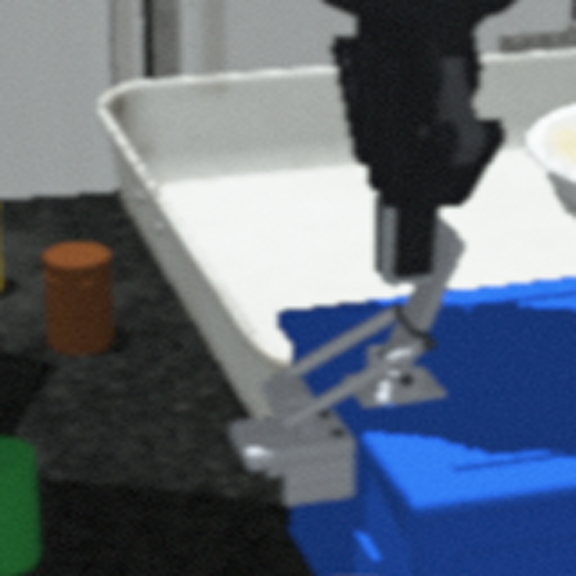

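>>> servo_tool(motion=[{"dr": [0,0.06,0],"delta_pos": [0.22,0.02,0],"hand": 0},{"dr": [0,0,0],"delta_pos": [0.24,0,0.12],"hand": 0},{"dr": [0,0,0],"delta_pos": [0.1,0,0.1],"hand": 0}])

```text
time_s: 43.08
eef_pos: [578.0, -109.7, 159.0]
ee_rot: [-0.004, 1.0, 0.017, -0.003]
force: [-4.1, -0.8, 2.2]
grip_width: 0.003
```

```bash
python3 - <<'E'
from h import *
status(); print(tocar(ctrl.sense()["eef_pos"])); rotfix(-88.35); p,d=snap("side","side33.png")
im=cv2.imread("pics/side33.png"); cv2.imwrite("pics/s33.png",cv2.resize(im[180:360,260:420],None,fx=3.6,fy=3.2,interpolation=cv2.INTER_CUBIC))
E
```

```text
t 43.08 pos [ 578.  -109.7  159. ] jaw -88.1 z [-0.006  0.008 -1.   ] F [-4.1 -0.8  2.2] w 0.003 q [-0.39  0.52  1.39  0.01  1.24  1.15]
[-19.80974935   0.53490754 159.00746967]
dr to jaw -88.35 : [-0.05  0.03  0.03]
```

View pics/s33.png

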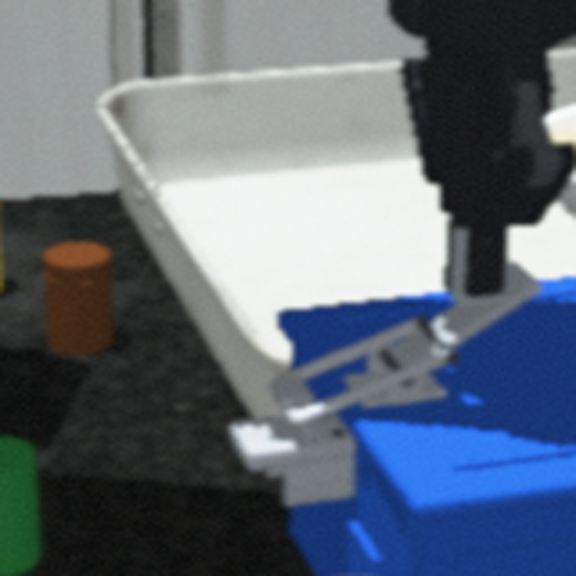

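>>> servo_tool(motion=[{"dr": [0,0,0],"delta_pos": [0.1,0,0.12],"hand": 0},{"dr": [0,0,0],"delta_pos": [0.06,0,0.15],"hand": 0},{"dr": [0,0,0],"delta_pos": [0.02,0,0.12],"hand": 0}])

```text
time_s: 43.5
eef_pos: [588.3, -109.3, 138.1]
ee_rot: [-0.004, 1.0, 0.017, -0.001]
force: [0.4, -0.6, 1.1]
grip_width: 0.0
```

```bash
python3 - <<'E'
from h import *
status(); print(tocar(ctrl.sense()["eef_pos"])); rotfix(-88.35); p,d=snap("side","side34.png")
im=cv2.imread("pics/side34.png"); cv2.imwrite("pics/s34.png",cv2.resize(im[180:360,260:420],None,fx=3.6,fy=3.2,interpolation=cv2.INTER_CUBIC))
E
```

```text
t 43.5 pos [ 588.3 -109.3  138.1] jaw -88.1 z [-0.003  0.008 -1.   ] F [ 0.4 -0.6  1.1] w 0.0 q [-0.38  0.56  1.39  0.01  1.21  1.15]
[ -9.51341089   0.69402395 138.09008354]
dr to jaw -88.35 : [-0.05  0.02  0.03]
```

View pics/s34.png

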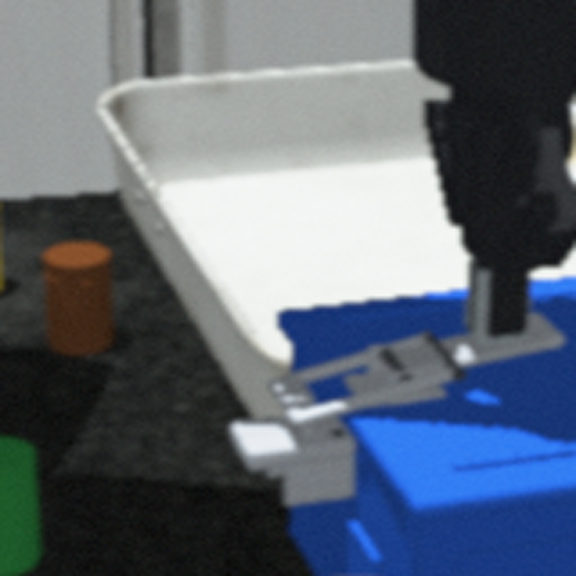

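Near flat. Press the last few millimetres gently.

>>> servo_tool(motion=[{"dr": [0,0,0],"delta_pos": [0,0,0.06],"hand": 0},{"dr": [0,0,0],"delta_pos": [0,0,0.05],"hand": 0},{"dr": [0,0,0],"delta_pos": [0,0,0.03],"hand": 0}])

```text
time_s: 43.92
eef_pos: [588.0, -109.1, 132.0]
ee_rot: [-0.004, 1.0, 0.017, -0.001]
force: [-6.5, 1.9, 15.3]
grip_width: -0.001
```

```bash
python3 - <<'E'
from h import *
status(); print(tocar(ctrl.sense()["eef_pos"]))
E
```

```text
t 43.92 pos [ 588.  -109.1  132. ] jaw -88.1 z [-0.003  0.008 -1.   ] F [-6.5  1.9 15.3] w -0.001 q [-0.38  0.56  1.39  0.01  1.19  1.15]
[ -9.7336282    0.91183487 132.04296192]
```

>>> servo_tool(motion=[{"dr": [0,0,0],"delta_pos": [0,0,0.03],"hand": 0},{"dr": [0,0,0],"delta_pos": [0,0,-0.1],"hand": 0},{"dr": [0,0,0],"delta_pos": [0,0,-0.8],"hand": 0},{"dr": [0,0,0],"delta_pos": [0,-0.8,-0.8],"hand": 0},{"dr": [0,0,0],"delta_pos": [0,-0.9,0],"hand": 0},{"dr": [0,0,0],"delta_pos": [0,-0.9,0],"hand": 0},{"dr": [0,0,0],"delta_pos": [0,-0.9,0],"hand": 0},{"dr": [0,0,0],"delta_pos": [0,-0.9,0],"hand": 0},{"dr": [0,0,0],"delta_pos": [0,0,0],"hand": 0}])

```text
time_s: 45.05
eef_pos: [581.2, 116.3, 223.2]
ee_rot: [-0.004, 1.0, 0.016, 0.001]
force: [-0.6, -0.8, -0.0]
grip_width: -0.002
```

```bash
python3 - <<'E'
from h import *
status()
for cam in("top","side"):
    p,d=snap(cam,"x35%s.png"%cam); W=tocar(cloud(cam,d))
    m=(W[...,0]>-135)&(W[...,0]<25)&(np.abs(W[...,1])<24)&(W[...,2]>85)&(W[...,2]<200)
    Q=W[m]
    for a in range(-120,20,8):
        q=Q[(Q[:,0]>=a)&(Q[:,0]<a+8)]
        s=q[(np.abs(q[:,1])>13.5)&(np.abs(q[:,1])<19)]; c=q[np.abs(q[:,1])<10]
        print(cam,a,"wires",np.percentile(s[:,2],[10,50,98]).round(0) if len(s) else None,"mid",np.percentile(c[:,2],[10,50,98]).round(0) if len(c) else None)
    l=(W[...,0]>-75)&(W[...,0]<70)&(np.abs(W[...,1])>30)&(np.abs(W[...,1])<85)&(np.abs(W[...,2]-118)<12)
    q=W[l]; A=np.c_[q[:,:2],np.ones(len(q))]; print(cam,"lid",np.linalg.lstsq(A,q[:,2],rcond=None)[0].round(3))
im=cv2.imread("pics/x35side.png"); cv2.imwrite("pics/s35.png",cv2.resize(im[230:350,300:460],None,fx=4.5,fy=4.5,interpolation=cv2.INTER_CUBIC))
im=cv2.imread("pics/x35top.png"); cv2.imwrite("pics/c35.png",cv2.resize(im[150:350,360:500],None,fx=3,fy=3,interpolation=cv2.INTER_CUBIC))
E
```

```text
t 45.05 pos [581.2 116.3 223.2] jaw -88.2 z [ 0.002  0.008 -1.   ] F [-0.6 -0.8 -0. ] w -0.002 q [-0.    0.47  1.3   0.01  1.37  1.53]
top -120 wires [101. 104. 105.] mid [103. 104. 108.]
top -112 wires [102. 103. 105.] mid [103. 105. 109.]
top -104 wires [ 94. 120. 124.] mid [103. 125. 130.]
top -96 wires [ 93. 122. 127.] mid [124. 127. 130.]
top -88 wires [ 93. 124. 127.] mid [104. 105. 109.]
top -80 wires [ 88. 124. 129.] mid [106. 117. 122.]
top -72 wires [120. 127. 131.] mid [119. 122. 124.]
top -64 wires [122. 129. 133.] mid [119. 122. 125.]
top -56 wires [118. 129. 134.] mid [123. 133. 137.]
top -48 wires [118. 130. 135.] mid [131. 134. 138.]
top -40 wires [118. 133. 135.] mid [130. 133. 137.]
top -32 wires [118. 120. 136.] mid [130. 133. 136.]
top -24 wires [118. 118. 122.] mid [132. 134. 137.]
top -16 wires [118. 119. 121.] mid [130. 133. 137.]
top -8 wires [117. 119. 121.] mid [130. 133. 137.]
top 0 wires [117. 119. 122.] mid [121. 133. 137.]
top 8 wires [117. 118. 121.] mid [132. 135. 137.]
top 16 wires [118. 119. 122.] mid [117. 120. 122.]
top lid [ 1.00000e-03 -1.00000e-
[... 317 characters left out ...]
mid [101. 111. 116.]
side -72 wires [115. 121. 126.] mid [116. 118. 119.]
side -64 wires [115. 123. 131.] mid [117. 119. 131.]
side -56 wires [115. 125. 132.] mid [129. 130. 132.]
side -48 wires [115. 127. 130.] mid [127. 130. 131.]
side -40 wires [115. 127. 131.] mid [116. 130. 131.]
side -32 wires [115. 115. 128.] mid [115. 129. 131.]
side -24 wires [115. 115. 116.] mid [115. 129. 131.]
side -16 wires [115. 115. 116.] mid [115. 127. 131.]
side -8 wires [115. 116. 127.] mid [115. 128. 131.]
side 0 wires [115. 115. 116.] mid [115. 129. 132.]
side 8 wires [114. 115. 115.] mid [115. 116. 133.]
side 16 wires [114. 115. 116.] mid [114. 115. 116.]
side lid [-1.00000e-03 -1.00000e-03  1.15624e+02]
```

View pics/s35.png

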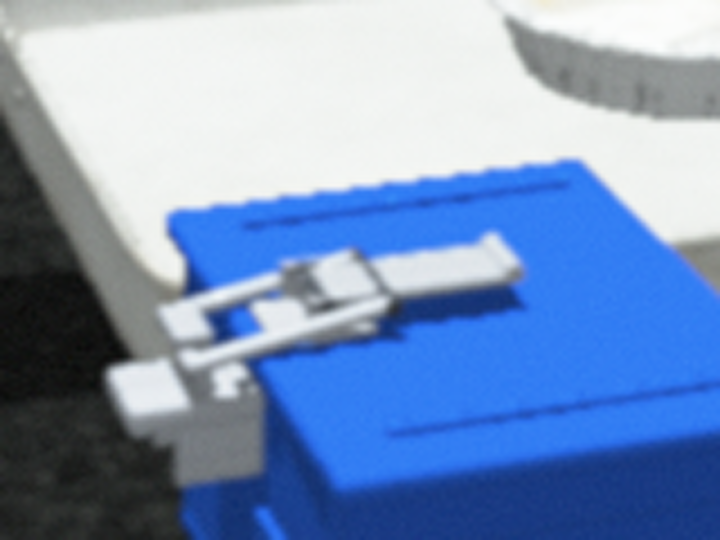

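View pics/c35.png

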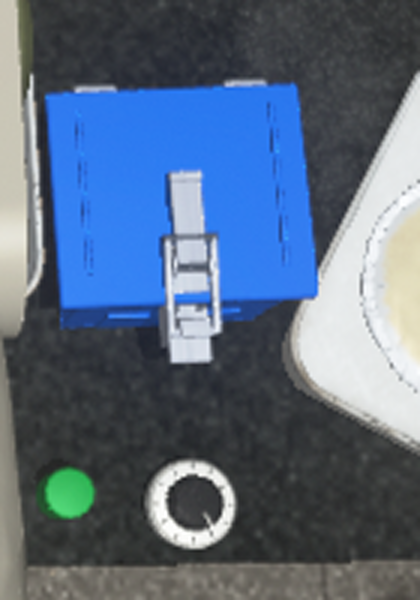

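```bash
python3 - <<'E'
from h import *
p,d=snap("side")
for l in("timer","thermometer"):
    o=search_frame("side",l)[0]; print(l,o["score"],np.round(o["bbox"]))
status(); print(ticket.finish_job())
E
```

```text
timer 0.84 [239. 364. 286. 410.]
thermometer 0.61 [236. 293. 260. 334.]
t 45.3 pos [581.7 112.5 222.9] jaw -88.5 z [ 0.002  0.007 -1.   ] F [ 0.7 -0.4  0.1] w 0.001 q [-0.01  0.47  1.3   0.01  1.37  1.53]
the job is handed in; nothing more can be done
None
```

I handed the job in at about 45 s. All three white pots present are in separate caddy bays. The caddy is on the carrier floor, the lid is closed, and the latch is hooked and snapped.

**Last checks**
- **Lid and lever:** The lid plane showed no measurable slope in either camera. The lever's top stood at about 133 mm along its whole length, so it is flat.
- **Latch:** The loop reaches under the keeper's lip. I did not measure its stretch. From the nominal lever and keeper geometry I estimate about 3 mm.
- **Pots and caddy:** I last saw all three pots upright in the top and side pictures just before closing the lid. They could not be checked once it was shut.
- **Timer and thermometer:** Both were within a couple of pixels of where they started.
- **Robot:** The gripper is clear, and the force reading is near zero.

**Went less cleanly than planned**
- Pressing the lid shut peaked at about 82 N at the wrist, under the 120 N limit but higher than I intended.
- The finger reached about 39 N against the keeper's lip while seating the bar.
- The two cameras disagreed by 2 to 4 mm in height.

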